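Set up the corner stop and register a V block

TASK

Set up the corner fixture: thread the wide stop bush onto the post and then the narrower keeper collar on top of it, both fully home. Then stand the V block flat on the plate with its groove running along the rail, press it into the corner so that it bears on the rail and on the bush at once, and finish while still holding it pressed there with the gripper. Leave the gauge block, the loupe and the wax tin where they are.

Things in the scene. Friction and masses are not known exactly. Their poses are not given: they have to be found in the camera images.
- fixture: Fixed corner fixture: aluminium plate 120 (x) x 150 (y) x 10 mm, low rail along its far edge, upright post. Origin: centre of the underside, on the bench; +x to the rail, +y along the rail toward the post. Plate top 10 mm up; rail's stop face at x = +42 mm; post axis at x = +22, y = +30. V block bearing on rail and bush: centre at x = +29, y = 0 to +3, 21 mm up.
- rail: Steel stop rail on the plate: 12 mm wide (x), 140 mm long (y), 7 mm high above the plate's top. Origin: centre of its underside; axes as the fixture's. Parts here are not slippery (friction 0.8 to 1.2): sliding along one stop while pressed on it drags with about that force.
- post_foot (a point): Foot of the post's axis, at the level of the plate's top. Post: 10 mm diameter, 30 mm high, its top 4 mm tapering to 5 mm diameter. Axes as the fixture's.
- bush_center (a point): Stop bush: wide steel ring, loose, lying flat; 34 mm outside diameter, 14 mm bore, 12 mm high, 60 g. Point at its centre, half-way up. Home on the post its centre is 6 mm above the plate's top.
- bush: The same stop bush; origin at the centre of its underside.
- collar_center (a point): Keeper collar: narrower steel ring, loose, lying flat; 24 mm outside diameter, 14 mm bore, 12 mm high, 30 g. Point at its centre, half-way up. Home on top of the bush its centre is 18 mm above the plate's top.
- block_center (a point): Ground steel V block, loose, 26 x 26 mm and 22 mm high, 70 g, V groove in its top. Point at its centre, half-way up; z up, its groove runs along its x axis. It can be gripped by its upper part above the rail's 7 mm; a push of 5 to 10 N against each stop is enough.
- v_block: The same V block; origin at the centre of its underside, axes as at its centre.
- gauge_block: Bystander: white calibration block 30 x 35 x 11 mm, origin under its centre. Leave it alone.
- loupe: Bystander: black eye loupe, 41 mm diameter, 36 mm high, origin under its centre. Leave it alone.
- wax_tin: Bystander: round white tin, 60 mm diameter, 25 mm high, origin under its centre. Leave it alone.
Not all that is in view belongs to the job. What is shaped like the bush but blue is not meant.

How it is judged:
On the way, in this order (a step that is already met when the one before it is completed fails the run):
1. the wide bush is fully home on the post, on the plate (horizontal distance between bush_center and post_foot below 0.004 m and z of bush_center in the frame of fixture between 0.014 and 0.018 m), for 0.2 s.
2. the keeper collar is fully home on the post, on top of the bush (all of step 1 and horizontal distance between collar_center and post_foot below 0.004 m and z of collar_center in the frame of fixture between 0.026 and 0.03 m), for 0.2 s.
At the end, for the whole second after the job is handed in: Bush and collar seated on the post (4 mm of axis, 2 mm of height); V block at rest flat on the plate in the corner (3 mm from the rail, 4 to 6 mm along it), groove along the rail and upright within 0.09 rad, pressing rail and bush with over 1 N each, gripped or pushed by the fingers with over 1 N (all of step 2 and x of block_center in the frame of fixture between 0.026 and 0.0315 m and y of block_center in the frame of fixture between -0.004 and 0.006 m and z of block_center in the frame of fixture between 0.019 and 0.0235 m and angle between the x axis of block_center and the y axis of fixture, either way round below 0.09 rad and angle between block_center's own z axis and vertical below 0.09 rad and contact force between v_block and rail above 1 N and contact force between v_block and bush above 1 N and contact force between the fingers and v_block above 1 N and linear speed of v_block below 0.01 m/s); the arm keeps its last pose, push and grip.
It fails at once if the white gauge block is displaced by more than 20 mm (distance of gauge_block from where it was at the start of the episode above 0.02 m).
It fails at once if the loupe is displaced by more than 20 mm (distance of loupe from where it was at the start of the episode above 0.02 m).
It fails at once if the wax tin is displaced by more than 20 mm (distance of wax_tin from where it was at the start of the episode above 0.02 m).
It also fails if it takes over 72 s, if anything falls off the work surface, if the arm or the gripper's body presses on something with over 40 N, if the wrist force passes 120 N, or if a joint passes its speed limit or range.

ROBOT

A 6-joint arm with a two-finger parallel gripper is mounted at the origin on a cart in front of the work surface, level with it; the furniture and walls round the work are solid. World frame = base frame: x ahead of the robot, y to its left, z up, the work surface at z = 0. Lengths are in m, angles in rad, forces in N, time in s.
With the tool pointing down it reaches from about 0.375 to 0.975 m from the base axis. Payload 3.8 kg.
Tool frame: the origin (TCP) lies midway between the tips of the shut fingers; the grasp point (between the pads) lies 19 mm behind it; z points along the fingers, x is the direction in which the jaws open and shut, and the axes are right-handed (so a half turn about z gives the same grasp; the last joint's range is limited). The gripper opens to 85 mm and grips with 20 to 120 N. Pads are 22 mm wide; open, the fingers measure 114 mm over their backs; the gripper's body (76 mm by 85 mm) begins 54 mm behind the grasp point. The pads swing forward as they close: fully open they stand 13 mm farther back than shut.
Start: joints at [1.101, 0.264, 1.604, -0, 1.274, -0.037], TCP at [0.283, 0.613, 0.209] pointing down, gripper open.
Joint ranges: [-2.63, 2.63], [-0.94, 2.18], [0.31, 2.57], [-1.31, 4.45], [0, 2.66], [-2.55, 2.55]. Speed limits (rad/s): [2.57, 2.57, 3.14, 3.14, 3.14, 3.14].

INTERFACE

Orientations are given as a unit quaternion [w, x, y, z].
In Python, from cell import manip, eyes, order, spotter gives the robot as it stands.
- The arm moves only by the tool arm_command, never from a script. Its argument "plan" is one flat list of numbers, 5 for each row, row after row: the opening, from -1 (shut) to 1 (fully open), then the shift along the world's x, y, z in m, then the turn about the world's z in rad. A call has 1 to 20 rows; each row is the pose to reach, as a shift and turn from the pose commanded when the call began; what a row does not reach only later rows make up. A row lasts 1/10 s, in which the tool goes at most 50 mm and 8.59 degrees, less where a joint would pass 70% of its speed; a pose out of reach is approached as far as the arm can. A call with a gripper value outside its range is refused whole. The fingers move at their own pace and stop on an object; "newtons" is the grip in N (left out, the last holds). Time passes only in rows, so rows that repeat a pose let the fingers close. It gives the time, the measured TCP pose, the force and the opening at its end, in the units of the state.
- manip.state(): the state, without advancing time (a new reading comes with each control period).
- eyes.read_camera(name): name is "scene" or "top"; returns the picture (420x560x3 uint8, blue, green, red); there is no depth.
- eyes.camera_model(name): a dict with "fx", "fy", "cx", "cy" (pixels), "k1" (the pictures are not rectified: a ray, as slopes to the right and down, at radius r is drawn at 1 + k1 r^2 times it, then the intrinsics apply), "world_from_camera" (4x4, takes a point from camera to world coordinates). Camera axes: x right, y up, looking along -z (the intrinsics and any distortion apply to the point x, -y, -z); pixel columns grow to the right and rows downward; lengths in m; the calibration is good to about 2 mm. A picture is of the moment at which its call begins. camera_model takes no time and is no camera call.
- order.job_done(): hands the job in, once; it reports no verdict.
Trained networks look in the newest picture that a camera, given by its name, has taken for a name from the list of things; names that differ only in an ending like _2 or _b are one class to them, and where a whole thing is asked for, a point or a joint stands for the part that bears it (a point fixed in the world has none). Each returns a list of dicts, best first, with "p" (0 to 1); they miss things now and then, are a little off and sometimes report something else, mostly with a low value. They report only what shows in the picture. A call takes as long as a camera call. They do not tell look-alikes from the thing itself.
- spotter.boxes_of(label, camera): "location" ([x, y, z] in m, in world coordinates, good to about 4 mm: the middle of the surface that is visible of it).
- spotter.trace(label, camera): "mask" (420x560 bool, what is visible of it).
The state is a dict: "clock": time; "qpos": joint angles; "qd": joint speeds; "effort": joint torques, N m; "position": TCP position; "tcp_rot": TCP orientation; "force": force on the tool from outside, world axes, zero at the start; "moment": the same for the moment, N m; "gripper_width": opening from 0.0 (shut) to 1.0 (fully open).
Only numpy, scipy, OpenCV 4.12 (cv2) and the standard library are available. Lean on these libraries where they do the work, as an engineer would, in place of code of your own. Each camera call takes 0.05 s, during which the arm holds its last target.

## Working session

There is one attempt and no reset: what is moved stays moved. The work goes in short steps, Python scripts to look and compute and a tool call to move; the robot and the scene stay as the last step left them, time stands still between calls to the robot, and variables do not carry over. Pictures are saved under pics/ and viewed, and the job is handed in when it is done.

Besides the shell and the picture viewer there is one more tool, called as name(argument=value, ...) on one line, values as JSON. arm_command: Moves the arm, as the interface text tells. Its arguments: {"type":"object","properties":{"plan":{"type":"array"},"newtons":{"type":"number"}},"required":["plan"]}

```bash
ls; mkdir -p pics; python3 - <<'E'
from cell import manip, eyes, order, spotter
import cv2
print(manip.state())
for c in ("scene","top"):
    im=eyes.read_camera(c); cv2.imwrite(f"pics/{c}0.png",im)
    m=eyes.camera_model(c); print(c,m)
E
```

```text
pics
{'clock': 0.0, 'qpos': array([ 1.10109192e+00,  2.64767456e-01,  1.60541593e+00,  2.23636945e-06,
        1.27368429e+00, -3.69073715e-02]), 'qd': array([-0.0025436 ,  0.00082138,  0.00097339, -0.00131042, -0.00058798,
       -0.00048086]), 'effort': array([ 8.72469791e-04, -5.15102828e+01, -3.67316973e+01,  1.26693408e-04,
        1.29546417e-02,  6.84704304e-06]), 'position': array([0.28274734, 0.6120488 , 0.2081298 ]), 'tcp_rot': array([ 5.76181552e-04,  8.42440010e-01,  5.38788953e-01, -9.80790601e-04]), 'force': array([ 0.12427363, -0.92293469,  0.02742821]), 'moment': array([-0.05388538,  0.00518594, -0.03132426]), 'gripper_width': 0.9974911851949086}
scene {'fx': 516.8849504325946, 'fy': 516.8849504325946, 'cx': 278.18653840850374, 'cy': 211.0849155692723, 'k1': -0.010316184875219231, 'world_from_camera': array([[ 0.46211201,  0.53849035, -0.70461382, -0.17581048],
       [-0.88660048,  0.2627906 , -0.38063195, -0.52943495],
       [-0.01980074,  0.80060555,  0.59886449,  0.66542596],
       [ 0.        ,  0.        ,  0.        ,  1.        ]])}
top {'fx': 435.45436650975245, 'fy': 435.45436650975245, 'cx': 276.217697202572, 'cy': 209.3214663417035, 'k1': 0.04395379722473267, 'world_from_camera': array([[-0.01424344,  0.99693595, -0.07691452,  0.48415041],
       [-0.99986545, -0.01357478,  0.00920944, -0.15353532],
       [ 0.00813712,  0.07703535,  0.99699516,  0.94428109],
       [ 0.        ,  0.        ,  0.        ,  1.        ]])}
```

View pics/scene0.png

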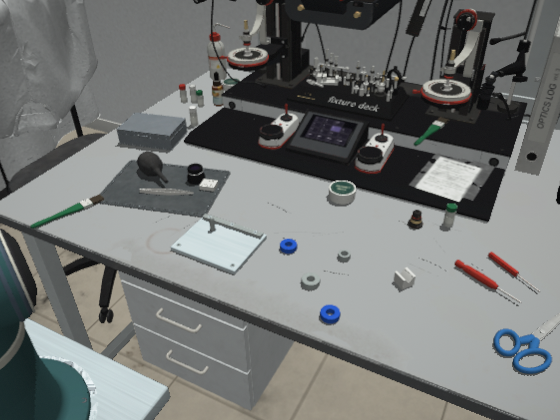

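View pics/top0.png

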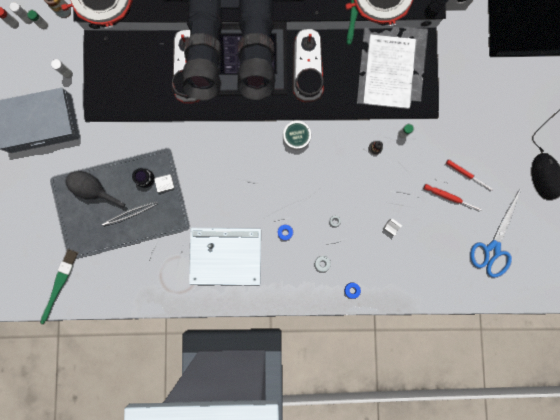

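The scene view shows the fixture at (219,243) with its post near (212,226), grey rings at (311,282) wide and (344,255) narrow, and blue rings at (289,245) and (330,314). The V block is at (404,278), and the tin, loupe and gauge block are at (341,190), (195,172) and (208,184). The top view shows the same layout: bush (322,264), collar (335,222), V block (392,228), fixture (225,257).

The only look-alikes are the blue rings, top (285,232) and (352,290). By the description I choose the grey rings: the bigger at top (322,264) is the bush, the smaller at (335,222) is the collar.

```bash
cat > h.py <<'E'
import numpy as np, cv2
from cell import manip, eyes, order, spotter
def ray(c,u,v):
    m=eyes.camera_model(c); xd=np.array([(u-m['cx'])/m['fx'],(v-m['cy'])/m['fy']]); x=xd.copy()
    for _ in range(20): x=xd/(1+m['k1']*(x@x))
    T=m['world_from_camera']; d=T[:3,:3]@np.array([x[0],-x[1],-1.]); return T[:3,3],d
def at(c,u,v,z):
    o,d=ray(c,u,v); return o+d*(z-o[2])/d[2]
def proj(c,p):
    m=eyes.camera_model(c);T=m['world_from_camera']; q=T[:3,:3].T@(np.asarray(p,float)-T[:3,3])
    x=np.array([q[0],-q[1]])/-q[2]; x=x*(1+m['k1']*(x@x)); return np.array([m['cx']+m['fx']*x[0],m['cy']+m['fy']*x[1]])
def crop(c,im,u,v,w,h,s,name):
    u0,v0=int(u-w/2),int(v-h/2)
    cv2.imwrite(name,cv2.resize(im[v0:v0+h,u0:u0+w],None,fx=s,fy=s,interpolation=cv2.INTER_CUBIC)); print(name,'origin',u0,v0,'scale',s)
E
python3 - <<'E'
from h import *
names=["fixture","rail","bush","collar_center","v_block","gauge_block","loupe","wax_tin"]
t=eyes.read_camera("top"); s=eyes.read_camera("scene")
np.save("t0.npy",t);np.save("s0.npy",s)
for n in names:
    for c in ("top","scene"):
        r=spotter.boxes_of(n,c)
        print(n,c,[(round(x['p'],2),np.round(x['location'],4).tolist(),np.round(proj(c,x['location'])).tolist()) for x in r[:4]])
crop("top",t,330,245,160,120,5,"pics/c1.png")
crop("top",t,225,250,100,80,8,"pics/c2.png")
crop("scene",s,350,275,160,110,5,"pics/c3.png")
crop("scene",s,220,240,110,80,7,"pics/c4.png")
print(manip.state()['clock'])
E
```

```text
fixture top [(0.58, [0.4558, -0.0482, 0.0112], [223.0, 257.0])]
fixture scene [(0.92, [0.452, -0.0567, 0.0045], [219.0, 245.0])]
rail top [(0.68, [0.5023, -0.0521, 0.015], [225.0, 235.0])]
rail scene [(0.82, [0.5009, -0.0603, 0.0149], [234.0, 227.0]), (0.42, [0.451, -0.0586, 0.0102], [220.0, 243.0])]
bush top [(0.6, [0.4392, -0.258, 0.0164], [322.0, 264.0]), (0.6, [0.386, -0.3214, 0.0134], [353.0, 289.0]), (0.5, [0.5094, -0.1761, 0.0099], [283.0, 231.0])]
bush scene [(0.62, [0.5024, -0.1793, 0.0111], [286.0, 245.0]), (0.59, [0.3769, -0.3187, 0.0129], [327.0, 313.0]), (0.5, [0.4318, -0.2593, 0.0084], [309.0, 283.0])]
collar_center top [(0.68, [0.4572, -0.0479, 0.0074], [223.0, 256.0]), (0.46, [0.5302, -0.2885, 0.0192], [336.0, 220.0]), (0.42, [0.6158, 0.0763, 0.016], [164.0, 183.0])]
collar_center scene [(0.41, [0.6072, 0.0756, 0.0152], [207.0, 185.0]), (0.35, [0.6169, 0.1194, 0.027], [193.0, 174.0])]
v_block top [(0.69, [0.5139, -0.4073, 0.0206], [392.0, 227.0])]
v_block scene [(0.55, [0.5076, -0.413, 0.0146], [405.0, 280.0])]
gauge_block top [(0.61, [0.6158, 0.0725, 0.0175], [166.0, 183.0])]
gauge_block scene [(0.66, [0.6088, 0.0737, 0.0163], [208.0, 184.0])]
loupe top [(0.85, [0.6181, 0.1148, 0.0378], [143.0, 181.0])]
loupe scene [(0.82, [0.619, 0.1186, 0.0258], [194.0, 174.0]), (0.21, [0.4343, -0.2572, 0.0096], [308.0, 281.0])]
wax_tin top [(0.62, [0.7144, -0.2062, 0.0272], [296.0, 135.0])]
wax_tin scene [(0.69, [0.7031, -0.2146, 0.0198], [342.0, 193.0])]
pics/c1.png origin 250 185 scale 5
pics/c2.png origin 175 210 scale 8
pics/c3.png origin 270 220 scale 5
pics/c4.png origin 165 200 scale 7
1.0
```

View pics/c1.png

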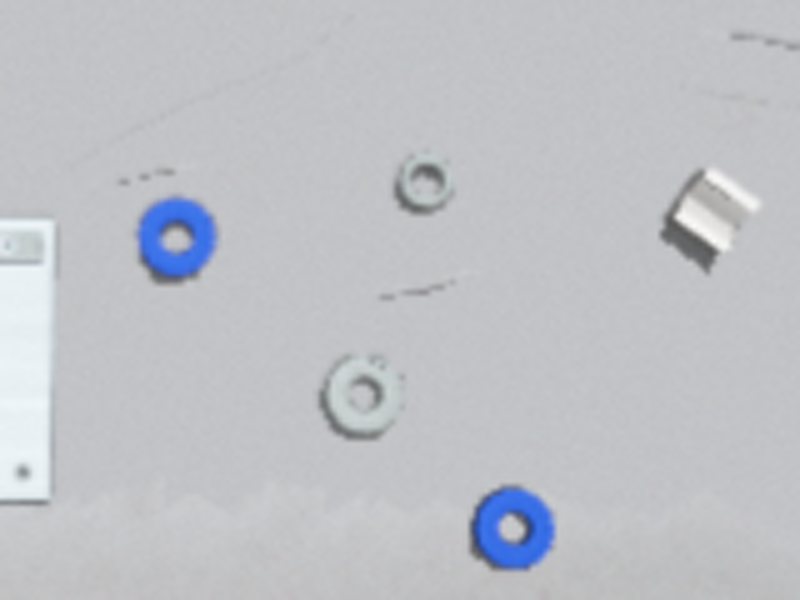

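View pics/c2.png

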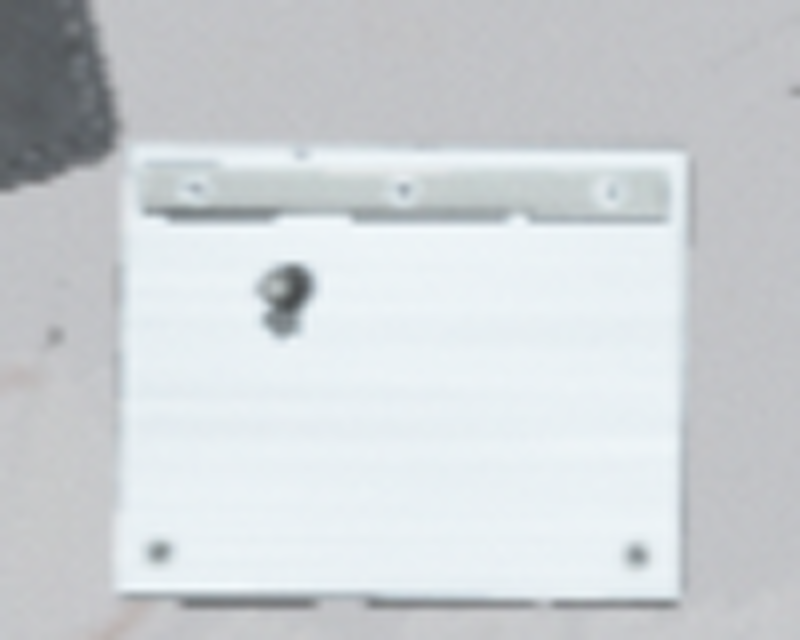

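View pics/c3.png

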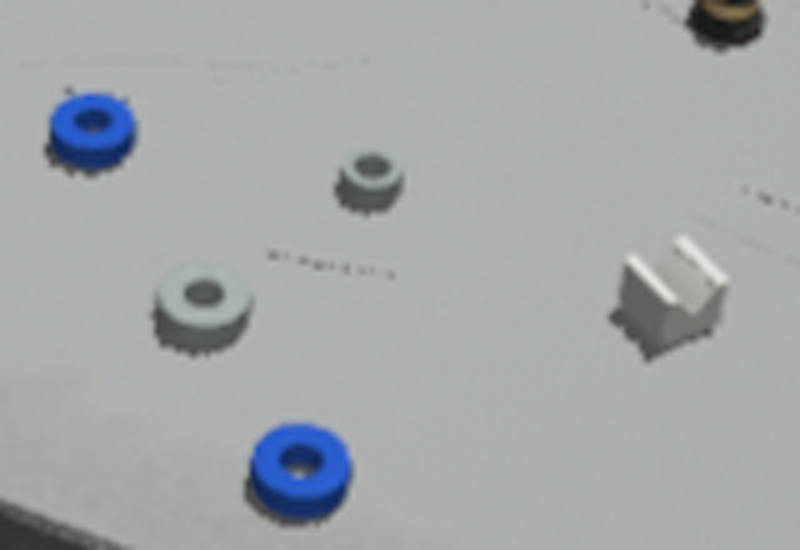

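View pics/c4.png

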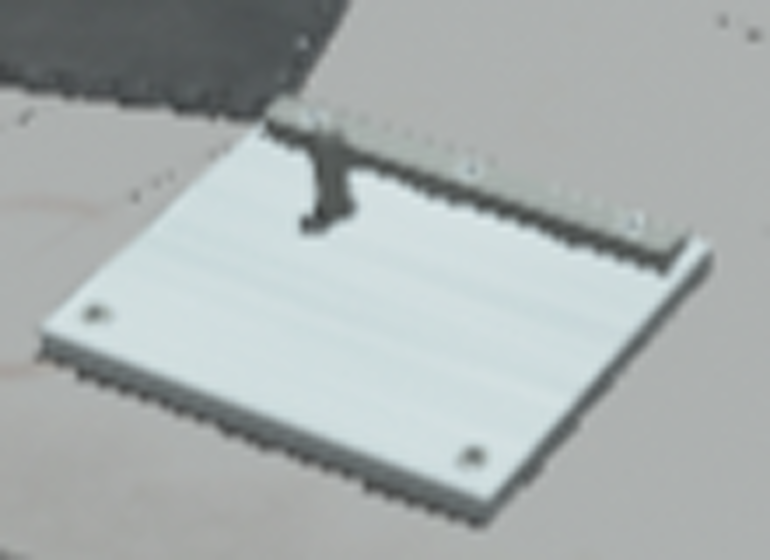

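The crops confirm the choice: the grey bush is centred at crop1 (362,397), the grey collar at (425,184), and the V block at (712,210) is turned about 40°. Next I fit poses from both cameras.

```bash
cat > fit.py <<'E'
from h import *
from scipy.optimize import least_squares
def sil(c,pts):
    p=np.array([proj(c,q) for q in pts],np.float32); h=cv2.convexHull(p); 
    m=cv2.moments(h); return np.array([m['m10']/m['m00'],m['m01']/m['m00']]),m['m00']
def cyl(x,y,r,h,z0=0):
    a=np.linspace(0,2*np.pi,40,endpoint=False)
    return [(x+r*np.cos(t),y+r*np.sin(t),z) for t in a for z in (z0,z0+h)]
def fill(mask):
    cs,_=cv2.findContours(mask.astype(np.uint8),cv2.RETR_EXTERNAL,cv2.CHAIN_APPROX_NONE)
    k=max(cs,key=cv2.contourArea); o=np.zeros(mask.shape,np.uint8); cv2.drawContours(o,[k],-1,1,-1); return o
E
python3 - <<'E'
from fit import *
def cv(o,s,p): return [((a+.5)/s-.5+o[0],(b+.5)/s-.5+o[1]) for a,b in p]
# plate
tp=cv((175,210),8,[(128,147),(688,153),(681,598),(118,593)]); tm=[(60,75),(60,-75),(-60,-75),(-60,75)]
sp=cv((165,200),7,[(43,333),(487,503),(710,250)]); sm=[(-60,75),(-60,-75),(60,-75)]
def W(p,m,z): c,s=np.cos(p[2]),np.sin(p[2]); x,y=m[0]/1000,m[1]/1000; return (p[0]+c*x-s*y,p[1]+s*x+c*y,z)
def res(p,which):
    r=[]
    if 't' in which: r+=[proj('top',W(p,m,.01))-np.array(q) for q,m in zip(tp,tm)]
    if 's' in which: r+=[proj('scene',W(p,m,.01))-np.array(q) for q,m in zip(sp,sm)]
    return np.concatenate(r)
for w in ('t','s','ts'):
    f=least_squares(res,[.45,-.05,0],args=(w,),x_scale=[.01,.01,.1]); p=f.x
    print(w,np.round(p,4),'res',np.round(f.fun,1)); print(' post',np.round(W(p,(22,30),.01),4), 'post top px',proj('top',W(p,(22,30),.04)),proj('scene',W(p,(22,30),.04)))
for n,px,r,h in (("bush",{'top':(323,264),'scene':(311,282)},.017,.012),("collar_center",{'top':(335,222),'scene':(344,255)},.012,.012)):
    obs={}
    for c in ('top','scene'):
        for k in spotter.trace(n,c)+spotter.trace("bush",c):
            m=fill(k['mask']); 
            M=cv2.moments(m,True); ce=np.array([M['m10'],M['m01']])/M['m00']
            if np.linalg.norm(ce-px[c])<8: obs[c]=(ce,M['m00']);break
    for w in (['top'],['scene'],['top','scene']):
        w=[c for c in w if c in obs]
        if not w: continue
        f=least_squares(lambda p:np.concatenate([sil(c,cyl(p[0],p[1],r,h))[0]-obs[c][0] for c in w]),[.45,-.25],x_scale=.01,diff_step=1e-3)
        print(n,w,np.round(f.x,4),np.round(f.fun,2),[(round(obs[c][1]),round(sil(c,cyl(*f.x,r,h))[1])) for c in w])
print(manip.state()['clock'])
E
```

```text
t [ 0.4581 -0.0519 -0.0245] res [-0.1 -0.5  0.1 -0.5  0.3  0.5 -0.4  0.5]
 post [ 0.4808 -0.0224  0.01  ] post top px [209.17912652 245.55029421] [211.1201816  218.06334633]
s [ 0.457  -0.0528 -0.025 ] res [-1.1 -0.2  0.1  0.3  0.9 -0.4]
 post [ 0.4798 -0.0234  0.01  ] post top px [209.64698379 246.03812671] [211.24132193 218.4727726 ]
ts [ 0.4578 -0.0522 -0.0247] res [ 0.1 -0.4  0.3 -0.4  0.4  0.6 -0.2  0.7 -1.1 -0.5  0.1 -0.   0.8 -0.7]
 post [ 0.4805 -0.0227  0.01  ] post top px [209.3227628  245.68148646] [211.16797108 218.17845922]
bush ['top'] [ 0.439  -0.2591] [ 0. -0.] [(197, 210)]
bush ['scene'] [ 0.4405 -0.2602] [0. 0.] [(241, 287)]Traceback (most recent call last):
  File "<stdin>", line 25, in <module>
    return func(*args, **kwargs)
    result = trf(vector_fun.fun, vector_fun.jac, x0, f0, J0, lb, ub, ftol, xtol,
                 gtol, max_nfev, x_scale, loss_function, tr_solver,
                 tr_options.copy(), verbose, callback=callback_wrapped)
    return trf_no_bounds(
        fun, jac, x0, f0, J0, ftol, xtol, gtol, max_nfev, x_scale,
        loss_function, tr_solver, tr_options, verbose, callback=callback)
    f_new = fun(x_new)
    self._update_fun()
    ~~~~~~~~~~~~~~~~^^
    self.f = self.fun_wrapped(xp_copy(self.x))
             ~~~~~~~~~~~~~~~~^^^^^^^^^^^^^^^^^
    return np.atleast_1d(self.fun(x))
                         ~~~~~~~~^^^
    return self.f(x, *self.args, **self.kwargs)
           ~~~~~~^^^^^^^^^^^^^^^^^^^^^^^^^^^^^^
  File "<stdin>", line 25, in <lambda>
  File "fit.py", line 4, in sil
    p=np.array([proj(c,q) for q in pts],np.float32); h=cv2.convexHull(p);
                ~~~~^^^^^
  File "h.py", line 10, in proj
    m=eyes.camera_model(c);T=m['world_from_camera']; q=T[:3,:3].T@(np.asarray(p,float)-T[:3,3])
ValueError: time passes only in moves, steps and waits
```

```bash
python3 - <<'E'
s=open('h.py').read()
s=s.replace("def ray(","_cm={c:eyes.camera_model(c) for c in('top','scene')}\ndef ray(",1).replace("m=eyes.camera_model(c)","m=_cm[c]")
open('h.py','w').write(s)
E
python3 - <<'E'
from fit import *
for n,px,r,h in (("bush",{'top':(323,264),'scene':(311,282)},.017,.012),("collar_center",{'top':(335,222),'scene':(344,255)},.012,.012)):
    obs={}
    for c in ('top','scene'):
        for k in spotter.trace(n,c)+spotter.trace("bush",c):
            m=fill(k['mask']); 
            M=cv2.moments(m,True); ce=np.array([M['m10'],M['m01']])/M['m00']
            if np.linalg.norm(ce-px[c])<8: obs[c]=(ce,M['m00']);break
    for w in (['top'],['scene'],['top','scene']):
        w=[c for c in w if c in obs]
        if not w: continue
        f=least_squares(lambda p:np.concatenate([sil(c,cyl(p[0],p[1],r,h))[0]-obs[c][0] for c in w]),[.45,-.25],x_scale=.01,diff_step=1e-3)
        print(n,w,np.round(f.x,4),np.round(f.fun,2),[(round(obs[c][1]),round(sil(c,cyl(*f.x,r,h))[1])) for c in w])
# V block
for c in ('top','scene'):
    for k in spotter.trace("v_block",c): 
        m=k['mask'].astype(np.uint8); M=cv2.moments(m,True); print(c,k['p'],M['m10']/M['m00'],M['m01']/M['m00'],M['m00'])
t=np.load('t0.npy');s=np.load('s0.npy')
crop('top',t,392,228,40,30,20,'pics/v1.png');crop('scene',s,404,278,40,30,20,'pics/v2.png')
print(manip.state()['clock'])
E
```

```text
bush ['top'] [ 0.439  -0.2591] [ 0. -0.] [(197, 210)]
bush ['scene'] [ 0.4405 -0.2602] [0. 0.] [(241, 287)]
bush ['top', 'scene'] [ 0.4398 -0.2598] [ 0.33 -0.35 -0.38  0.2 ] [(197, 210), (241, 288)]
collar_center ['top'] [ 0.5301 -0.2887] [0. 0.] [(87, 106)]
collar_center ['scene'] [ 0.5299 -0.2883] [ 0. -0.] [(131, 143)]
collar_center ['top', 'scene'] [ 0.53   -0.2884] [-0.1   0.05  0.09 -0.01] [(87, 106), (131, 143)]
top 0.64 391.3693181818182 227.17613636363637 176.0
top 0.52 323.05594405594405 263.2307692307692 143.0
scene 0.54 404.82278481012656 278.52848101265823 316.0
pics/v1.png origin 372 213 scale 20
pics/v2.png origin 384 263 scale 20
1.7
```

```bash
python3 -c "
import cv2,numpy as np
a=cv2.imread('pics/v1.png');b=cv2.imread('pics/v2.png');cv2.imwrite('pics/v12.png',cv2.resize(np.vstack([a,b]),(400,600)) if 0 else np.hstack([cv2.resize(a,(400,300)),cv2.resize(b,(400,300))]))"
```

```text
(no output)
```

View pics/v12.png

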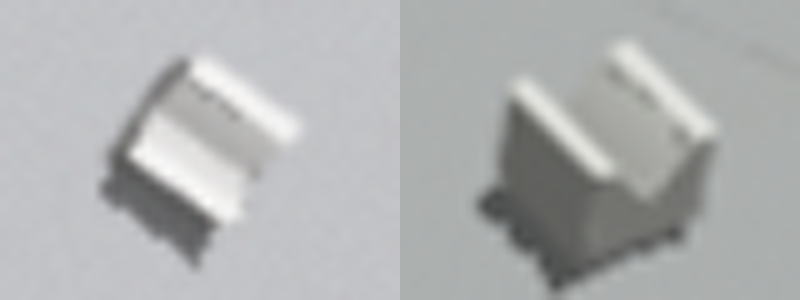

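The V block crops: top view (left, 10x) shows ridge ends near (200,55), (302,125), (232,222), (130,153). The scene view (right) shows (112,82), (207,180), (228,42), (315,135), with the groove up and the block upright.

```bash
python3 - <<'E'
from fit import *
def cv(o,s,p): return [np.array(((a+.5)/s-.5+o[0],(b+.5)/s-.5+o[1])) for a,b in p]
obs={'top':cv((372,213),10,[(198,54),(303,125),(232,222),(128,153)]),'scene':cv((384,263),10,[(228,40),(317,135),(205,182),(110,83)])}
mod=[(-13,13),(13,13),(13,-13),(-13,-13)]
def W(p,m): c,s=np.cos(p[2]),np.sin(p[2]); x,y=m[0]/1000,m[1]/1000; return (p[0]+c*x-s*y,p[1]+s*x+c*y,.022)
def at2(p,ws): return np.concatenate([proj(c,W(p,m))-o for c in ws for o,m in zip(obs[c],mod)])
for ws in (['top'],['scene'],['top','scene']):
    best=min((least_squares(at2,[.51,-.41,a],args=(ws,),x_scale=[.01,.01,.1]) for a in np.linspace(-3,3,7)),key=lambda f:f.cost)
    print(ws,np.round(best.x,4),np.round(best.fun,1))
E
```

```text
['top'] [ 0.5157 -0.4088  4.0811] [ 0.1 -0.1 -0.2 -0.1 -0.   0.2  0.2 -0. ]
['scene'] [ 0.5159 -0.409  -2.202 ] [ 0.1  0.2  0.3 -0.4 -0.4 -0.3  0.1  0.5]
['top', 'scene'] [ 0.5158 -0.4089 -2.202 ] [ 0.1 -0.2 -0.1 -0.1  0.   0.2  0.2 -0.1  0.   0.2  0.2 -0.4 -0.5 -0.3
  0.   0.5]
```

Poses are consistent between the cameras: bush (0.440,-0.260), collar (0.530,-0.288), V block (0.516,-0.409) with groove yaw 0.940, fixture (0.458,-0.052) with yaw -0.025, post (0.4805,-0.0225). Moving over the bush with the jaws along the fixture's y (yaw 1.546).

arm_command(plan=[1,0.157,-0.35,-0.03,0.408,1,0.157,-0.35,-0.03,0.408,1,0.157,-0.35,-0.03,0.408,1,0.157,-0.35,-0.03,0.408,1,0.157,-0.35,-0.03,0.408,1,0.157,-0.35,-0.03,0.408,1,0.157,-0.35,-0.03,0.408,1,0.157,-0.873,-0.08,0.408,1,0.157,-0.873,-0.08,0.408,1,0.157,-0.873,-0.08,0.408,1,0.157,-0.873,-0.08,0.408,1,0.157,-0.873,-0.08,0.408,1,0.157,-0.873,-0.08,0.408,1,0.157,-0.873,-0.08,0.408,1,0.157,-0.873,-0.08,0.408,1,0.157,-0.873,-0.08,0.408,1,0.157,-0.873,-0.08,0.408,1,0.157,-0.873,-0.08,0.408,1,0.157,-0.873,-0.08,0.408,1,0.157,-0.873,-0.08,0.408], newtons=30)

```text
clock: 3.7
position: [0.4398, -0.2615, 0.1293]
tcp_rot: [-0.0, 0.717, 0.697, 0.0]
force: [0.1, 0.1, -0.2]
gripper_width: 0.999
```

arm_command(plan=[0.6,0,0.0005,-0.05,0.003,0.6,0,0.0005,-0.1,0.003,0.6,0,0.0005,-0.125,0.003,0.6,0,0.0005,-0.125,0.003,-1,0,0.0005,-0.125,0.003,-1,0,0.0005,-0.125,0.003,-1,0,0.0005,-0.125,0.003,-1,0,0.0005,-0.125,0.003,-1,0,0.0005,-0.125,0.003,-1,0,0.0005,-0.125,0.003,-1,0,0.0005,-0.125,0.003], newtons=30)

```text
clock: 4.8
position: [0.4401, -0.2599, 0.0047]
tcp_rot: [0.0, 0.715, 0.699, 0.0]
force: [0.0, -0.0, -0.6]
gripper_width: 0.0
```

```bash
python3 - <<'E'
from h import *
s=eyes.read_camera("scene");t=eyes.read_camera("top")
crop("scene",s,311,265,80,60,5,"pics/a1.png"); crop("top",t,322,255,80,60,5,"pics/a2.png")
cv2.imwrite("pics/a.png",np.hstack([cv2.imread("pics/a1.png"),cv2.imread("pics/a2.png")]))
st=manip.state();print(st['position'],st['gripper_width'],st['force'],st['clock'])
E
```

```text
pics/a1.png origin 271 235 scale 5
pics/a2.png origin 282 225 scale 5
[ 0.43997818 -0.25978732  0.00443773] 0.002215725561129083 [ 0.10208751  0.02273025 -0.47514312] 4.9
```

View pics/a.png

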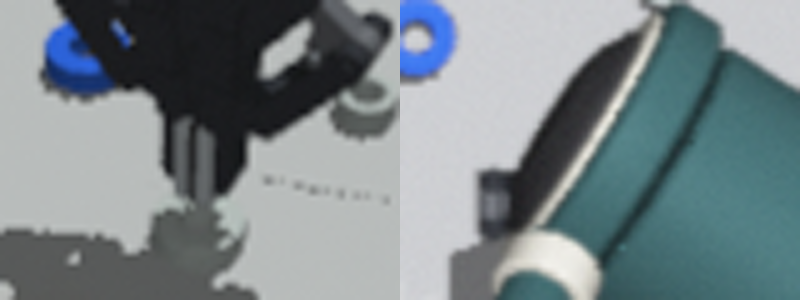

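```bash
python3 - <<'E'
from h import *
s=eyes.read_camera("scene")
crop("scene",s,315,262,50,50,12,"pics/a3.png")
for z in (0,.0044,.012,.02): print(z,proj('scene',(.44,-.26,z)))
E
```

```text
pics/a3.png origin 290 237 scale 12
0 [310.72333495 283.11948937]
0.0044 [310.76731251 281.37124583]
0.012 [310.84384568 278.32804527]
0.02 [310.92519927 275.09209532]
```

View pics/a3.png

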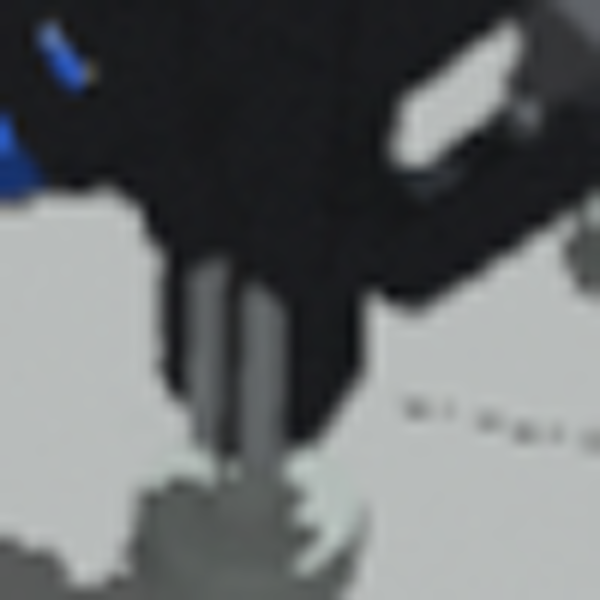

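The picture shows the fingers shut over the bush, with tips at about (310,276), so the bush was not gripped. I lift and check where the shut tips really are.

arm_command(plan=[-1,0,0,0.04,0,-1,0,0,0.06,0,-1,0,0,0.06,0])

```text
clock: 5.25
position: [0.4428, -0.2615, 0.0679]
tcp_rot: [0.003, 0.715, 0.699, 0.001]
force: [0.5, 0.3, -0.6]
gripper_width: -0.003
```

```bash
python3 - <<'E'
from h import *
s=eyes.read_camera("scene")
crop("scene",s,315,262,66,50,12,"pics/a4.png")
st=manip.state();p=st['position'];print(p,st['gripper_width'],st['tcp_rot'])
for dz in (0,.01,.02): print(dz,[ (proj('scene',p+np.array([dx,0,dz]))-[282,237])*12 for dx in (-.011,.011)])
E
```

```text
pics/a4.png origin 282 237 scale 12
[ 0.44148607 -0.26068377  0.06610337] 0.00017124189531494998 [1.87255794e-03 7.14797298e-01 6.99329068e-01 4.14311824e-04]
0 [array([329.5889472 , 266.40657791]), array([392.91021072, 175.22896704])]
0.01 [array([330.75040417, 214.06514818]), array([394.47376991, 123.17991943])]
0.02 [array([331.92720247, 161.00608763]), array([396.05770906,  70.43004445])]
```

View pics/a4.png

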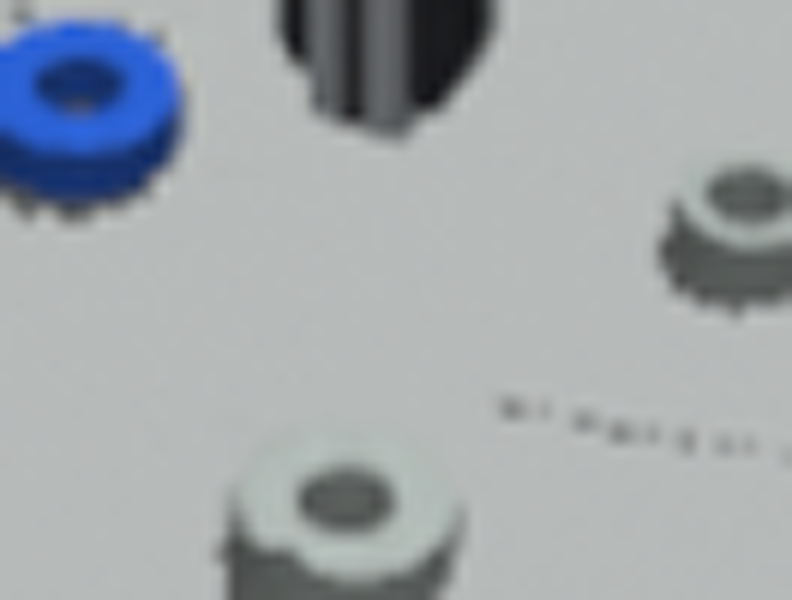

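The shut tips show at crop (380,130), about 15 mm higher than the TCP would project at around (360,220). I'll check by touching the bare bench beside the bush in small steps.

arm_command(plan=[-1,-0.04,0.0,0,0,-1,-0.04,0,-0.05,0,-1,-0.04,0,-0.062,0,-1,-0.04,0,-0.064,0,-1,-0.04,0,-0.064,0])

```text
clock: 5.8
position: [0.3998, -0.2593, -0.0004]
tcp_rot: [-0.001, 0.715, 0.699, -0.0]
force: [1.4, 0.6, 1.2]
gripper_width: -0.001
```

```bash
python3 - <<'E'
from h import *
s=eyes.read_camera("scene")
st=manip.state();p=st['position'];print(p,st['gripper_width'],st['force'],st['qpos'])
q=proj('scene',p);print(q); crop("scene",s,q[0],q[1]-10,66,50,12,"pics/a5.png")
E
```

```text
[ 0.40073796 -0.25991847  0.00050563] -0.0024741743925804378 [ 0.43016081 -0.22654663  0.53773002] [-6.27580333e-01  1.29749364e-01  2.19716745e+00  6.43035640e-05
  8.15213411e-01 -2.17695553e+00]
[301.34020033 297.13501951]
pics/a5.png origin 268 262 scale 12
```

View pics/a5.png

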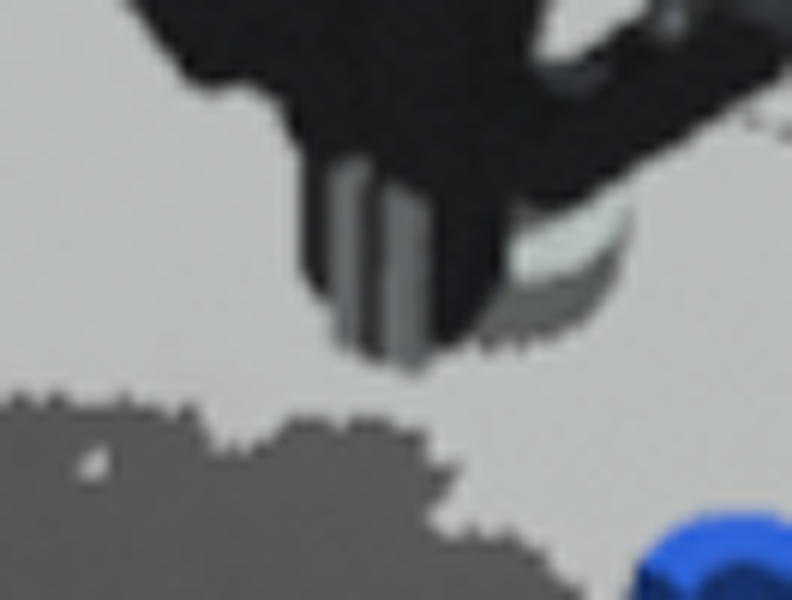

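The tip (390,365) and its shadow (360,420) are apart, so the tips are still above the bench while the TCP reads 0.5 mm. I go on down in small steps until contact.

arm_command(plan=[-1,0,0,-0.004,0,-1,0,0,-0.006,0,-1,0,0,-0.006,0])

```text
clock: 6.15
position: [0.4004, -0.2599, -0.0054]
tcp_rot: [0.0, 0.715, 0.699, 0.0]
force: [0.4, 0.1, 0.8]
gripper_width: 0.004
```

arm_command(plan=[-1,0,0,-0.002,0,-1,0,0,-0.002,0])

```text
clock: 6.35
position: [0.4001, -0.2597, -0.0076]
tcp_rot: [-0.0, 0.715, 0.699, 0.0]
force: [0.9, 0.1, 0.4]
gripper_width: 0.001
```

arm_command(plan=[-1,0,0,-0.002,0,-1,0,0,-0.002,0])

```text
clock: 6.55
position: [0.3999, -0.2596, -0.0097]
tcp_rot: [-0.0, 0.715, 0.699, -0.0]
force: [-0.0, -0.7, -0.6]
gripper_width: 0.0
```

arm_command(plan=[-1,0,0,-0.002,0,-1,0,0,-0.002,0])

```text
clock: 6.75
position: [0.3999, -0.2596, -0.0118]
tcp_rot: [-0.0, 0.715, 0.699, -0.0]
force: [0.7, -0.6, 0.0]
gripper_width: 0.005
```

arm_command(plan=[-1,0,0,-0.002,0,-1,0,0,-0.002,0])

```text
clock: 6.95
position: [0.3999, -0.2596, -0.0138]
tcp_rot: [-0.0, 0.715, 0.699, -0.0]
force: [-0.4, 0.0, -0.3]
gripper_width: 0.002
```

arm_command(plan=[-1,0,0,-0.002,0,-1,0,0,-0.002,0])

```text
clock: 7.15
position: [0.3999, -0.2596, -0.0158]
tcp_rot: [-0.0, 0.715, 0.699, -0.0]
force: [-0.7, 0.0, -0.5]
gripper_width: 0.002
```

```bash
python3 - <<'E'
from h import *
s=eyes.read_camera("scene")
st=manip.state();p=st['position'];print(p,st['force'])
crop("scene",s,301.3,287,66,50,12,"pics/a6.png")
E
```

```text
[ 0.3999736  -0.25965526 -0.01568898] [-0.91889252 -0.83510203  0.94843573]
pics/a6.png origin 268 262 scale 12
```

View pics/a6.png

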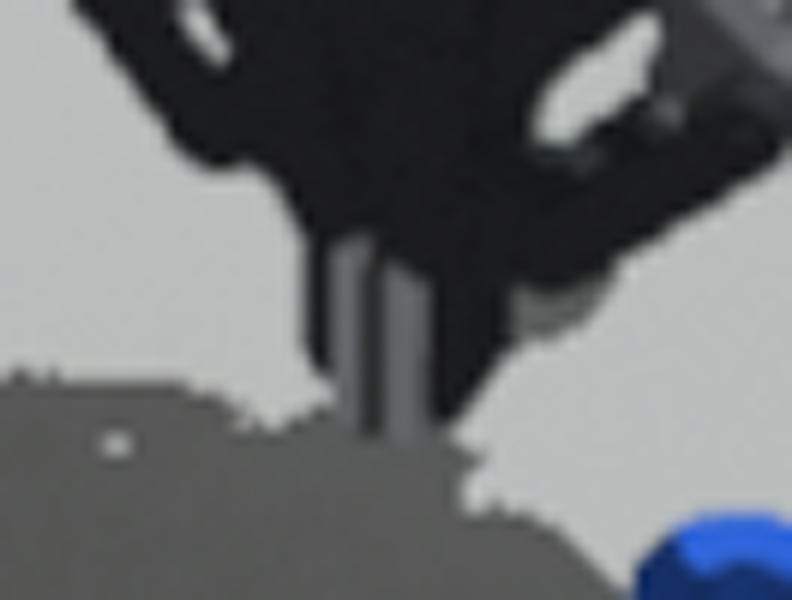

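The tips (410,445) now meet their shadow, so contact is near. Two more small steps.

arm_command(plan=[-1,0,0,-0.0015,0,-1,0,0,-0.0015,0])

```text
clock: 7.4
position: [0.4, -0.2597, -0.0172]
tcp_rot: [-0.0, 0.715, 0.699, -0.0]
force: [0.3, -0.4, 0.2]
gripper_width: -0.001
```

arm_command(plan=[-1,0,0,-0.0015,0,-1,0,0,-0.0015,0])

```text
clock: 7.6
position: [0.4, -0.2596, -0.0187]
tcp_rot: [-0.0, 0.715, 0.699, -0.0]
force: [-0.3, -0.3, 0.4]
gripper_width: 0.002
```

arm_command(plan=[-1,0,0,-0.0015,0,-1,0,0,-0.0015,0])

```text
clock: 7.8
position: [0.4, -0.2596, -0.0202]
tcp_rot: [-0.0, 0.715, 0.699, -0.0]
force: [-1.1, 0.8, -0.0]
gripper_width: -0.002
```

arm_command(plan=[-1,0,0,-0.0015,0,-1,0,0,-0.0015,0])

```text
clock: 8.0
position: [0.4, -0.2597, -0.0217]
tcp_rot: [-0.0, 0.715, 0.699, -0.0]
force: [-0.5, 0.3, -0.1]
gripper_width: 0.002
```

```bash
python3 - <<'E'
from h import *
s=eyes.read_camera("scene")
st=manip.state();p=st['position'];print(p,st['force'],st['effort'])
crop("scene",s,301.3,292,50,50,12,"pics/a7.png")
E
```

```text
[ 0.40003414 -0.25968662 -0.02162547] [ 0.24917468 -0.13360461  0.31726762] [-7.98065939e-04 -3.59283042e+01 -2.66129977e+01  2.19075872e-05
 -1.24901463e-02 -2.03441743e-05]
pics/a7.png origin 276 267 scale 12
```

View pics/a7.png

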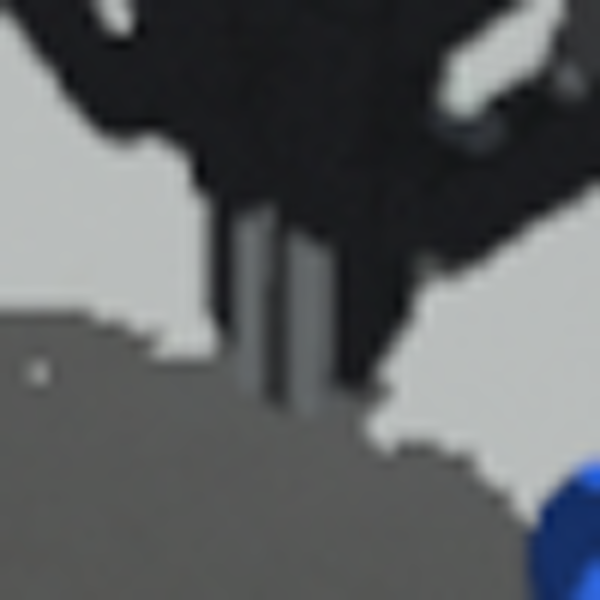

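arm_command(plan=[-1,0,0,-0.0015,0,-1,0,0,-0.0015,0])

```text
clock: 8.25
position: [0.4002, -0.2598, -0.0218]
tcp_rot: [-0.0, 0.715, 0.699, -0.0]
force: [-3.4, 3.0, 11.7]
gripper_width: -0.002
```

arm_command(plan=[-1,0,0,-0.0015,0,-1,0,0,-0.0015,0])

```text
clock: 8.45
position: [0.4002, -0.2598, -0.0219]
tcp_rot: [-0.001, 0.715, 0.699, -0.0]
force: [-8.1, 5.7, 25.1]
gripper_width: 0.003
```

Contact at reading -0.0218: the real shut tips sit 21.8 mm above the reported TCP. I'll apply that offset in z from now on, and regrip the bush.

arm_command(plan=[-1,0,0,0.04,0,0.6,0,0,0.065,0,0.6,0.04,0,0.065,0,0.6,0.04,0,0.065,0,0.6,0.04,0,0.065,0,0.6,0.04,0,0.035,0,0.6,0.04,0,0.005,0,0.6,0.04,0,0.005,0,-1,0.04,0,0.005,0,-1,0.04,0,0.005,0,-1,0.04,0,0.005,0,-1,0.04,0,0.005,0,-1,0.04,0,0.005,0,-1,0.04,0,0.005,0], newtons=30)

```text
clock: 9.85
position: [0.4413, -0.2606, -0.0179]
tcp_rot: [0.001, 0.715, 0.699, 0.0]
force: [-2.1, -0.1, 6.4]
gripper_width: 0.369
```

arm_command(plan=[-1,0,0,0.03,0,-1,0,0,0.07,0,-1,0,0,0.09,0,-1,0,0,0.09,0,-1,0,0,0.09,0])

```text
clock: 10.35
position: [0.4402, -0.2598, 0.0706]
tcp_rot: [0.001, 0.715, 0.699, 0.0]
force: [-0.5, 0.2, -1.2]
gripper_width: 0.374
```

```bash
python3 - <<'E'
from h import *
s=eyes.read_camera("scene")
st=manip.state();p=st['position'];print(p,st['force'],st['gripper_width'])
q=proj('scene',p+[0,0,.022]);print(q)
crop("scene",s,q[0],q[1],66,50,12,"pics/a8.png")
E
```

```text
[ 0.4392585  -0.25915409  0.06946755] [-0.83714886  0.50500407 -0.77914267] 0.3707912605278924
[311.05600022 244.72606018]
pics/a8.png origin 278 219 scale 12
```

View pics/a8.png

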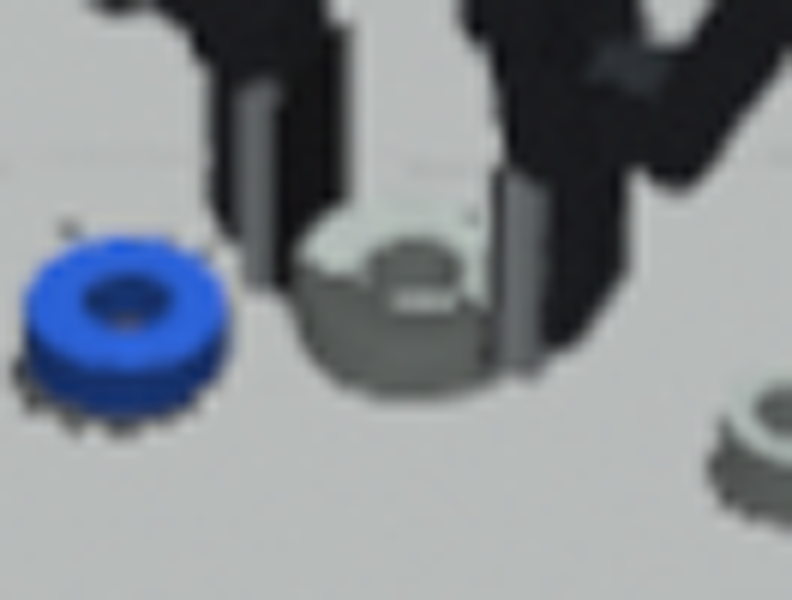

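The bush is held level between the pads, with its bore at crop (415,265). Carrying it over the post.

arm_command(plan=[-1,0.041,0.237,0,0,-1,0.041,0.237,0,0,-1,0.041,0.237,0,0,-1,0.041,0.237,0,0,-1,0.041,0.237,0,0,-1,0.041,0.237,-0.02,0,-1,0.041,0.237,-0.035,0,-1,0.041,0.237,-0.035,0,-1,0.041,0.237,-0.035,0])

```text
clock: 11.3
position: [0.4794, -0.0226, 0.0339]
tcp_rot: [-0.001, 0.715, 0.699, -0.001]
force: [0.2, 0.0, -0.2]
gripper_width: 0.37
```

```bash
python3 - <<'E'
from h import *
s=eyes.read_camera("scene");t=eyes.read_camera("top")
st=manip.state();p=st['position'];print(p,st['force'],st['gripper_width'],st['clock'])
q=proj('scene',p+[0,0,.022]);print(q)
crop("scene",s,q[0],q[1],66,50,12,"pics/b1.png")
cv2.imwrite("pics/b2.png",t)
for z in (.01,.04): 
    w=proj('scene',(.4805,-.0226,z)); print(z,w,(w-[int(q[0]-33),int(q[1]-25)]+.5)*12)
E
```

```text
[ 0.48111389 -0.02306304  0.03545661] [ 0.87842644 -0.67285721 -1.35209919] 0.3653553379230423 11.4
[210.60990623 211.04762632]
pics/b1.png origin 177 186 scale 12
0.01 [212.54746384 229.88958775] [432.56956605 532.67505301]
0.04 [211.10408109 218.16571218] [415.2489731  391.98854617]
```

View pics/b1.png

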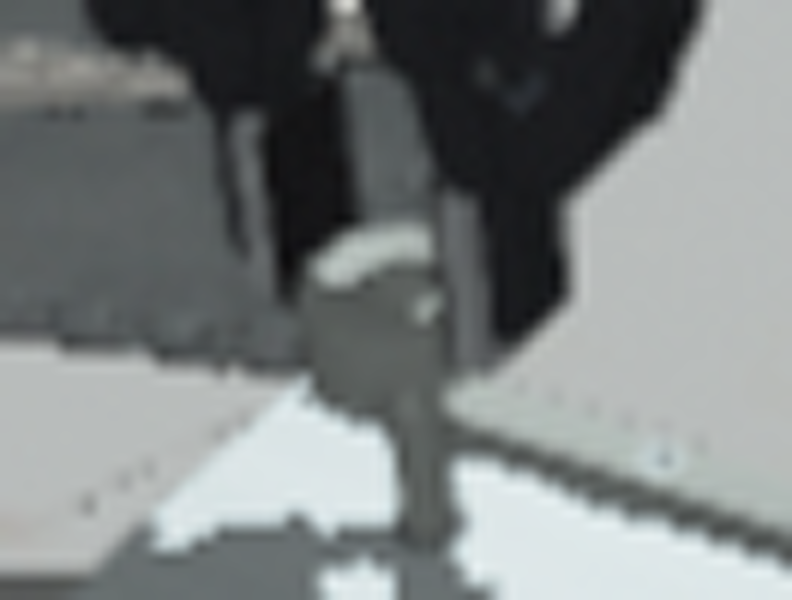

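View pics/b2.png

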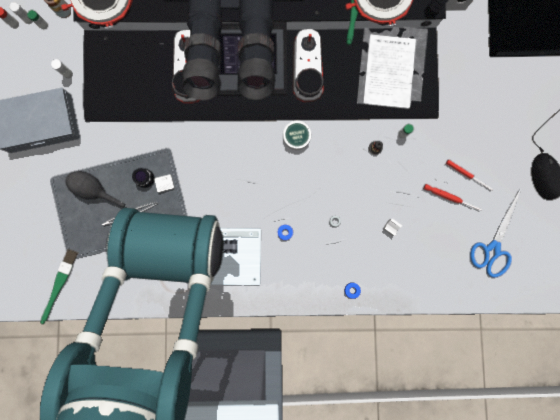

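```bash
cat > ov.py <<'E'
from fit import *
def overlay(c,im,shapes,cx,cy,w,h,s,name):
    u0,v0=int(cx-w/2),int(cy-h/2)
    o=cv2.resize(im[v0:v0+h,u0:u0+w],None,fx=s,fy=s,interpolation=cv2.INTER_CUBIC)
    for pts,col in shapes:
        p=np.array([(proj(c,q)-[u0,v0]+.5)*s-.5 for q in pts]).astype(np.int32)
        cv2.polylines(o,[p],True,col,1)
    cv2.imwrite(name,o)
def circ(x,y,r,z): return [(x+r*np.cos(t),y+r*np.sin(t),z) for t in np.linspace(0,2*np.pi,50)]
E
python3 - <<'E'
from ov import *
s=eyes.read_camera("scene"); st=manip.state();x,y,z=st['position'];print(st['position'])
zb=z+.0179
sh=[(circ(x,y,.017,zb),(0,0,255)),(circ(x,y,.017,zb+.012),(0,0,255)),(circ(x,y,.007,zb+.012),(0,255,255))]
px,py=.4805,-.0226
sh+=[(circ(px,py,.005,.01),(0,255,0)),(circ(px,py,.005,.036),(0,255,0)),(circ(px,py,.0025,.04),(0,255,0))]
overlay('scene',s,sh,210,211,50,44,13,"pics/b3.png")
E
```

```text
[ 0.48151498 -0.02316908  0.03587011]
```

View pics/b3.png

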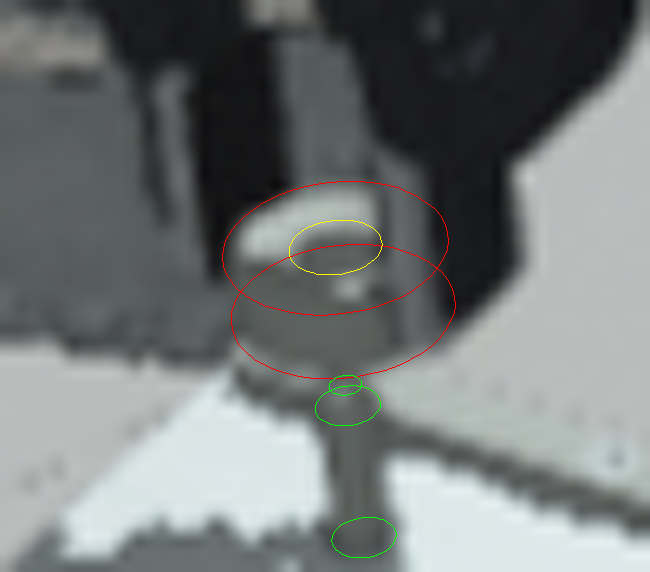

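The overlay fits the post well (green; post seen around (358,480)). The held bush looks about 1 px right of prediction, so I nudge +1 mm in y and lower onto the taper.

arm_command(plan=[-1,0,0.001,-0.01,0,-1,0,0.001,-0.019,0,-1,0,0.001,-0.022,0,-1,0,0.001,-0.022,0])

```text
clock: 11.85
position: [0.48, -0.0217, 0.0124]
tcp_rot: [-0.001, 0.715, 0.699, -0.001]
force: [-0.1, -0.1, -1.0]
gripper_width: 0.375
```

arm_command(plan=[-1,0,0,-0.006,0,-1,0,0,-0.012,0,-1,0,0,-0.017,0,-1,0,0,-0.019,0,-1,0,0,-0.019,0])

```text
clock: 12.35
position: [0.4806, -0.0217, -0.006]
tcp_rot: [-0.0, 0.715, 0.699, -0.0]
force: [-0.0, 0.3, -0.3]
gripper_width: 0.373
```

```bash
python3 - <<'E'
from ov import *
s=eyes.read_camera("scene"); st=manip.state();x,y,z=st['position'];print(st['position'],st['force'])
zb=z+.0179
sh=[(circ(x,y,.017,zb),(0,0,255)),(circ(x,y,.017,zb+.012),(0,0,255))]
overlay('scene',s,sh,210,215,50,44,13,"pics/b4.png")
E
```

```text
[ 0.48092567 -0.02171341 -0.00573789] [ 0.29427604  0.3047113  -1.55309776]
```

View pics/b4.png

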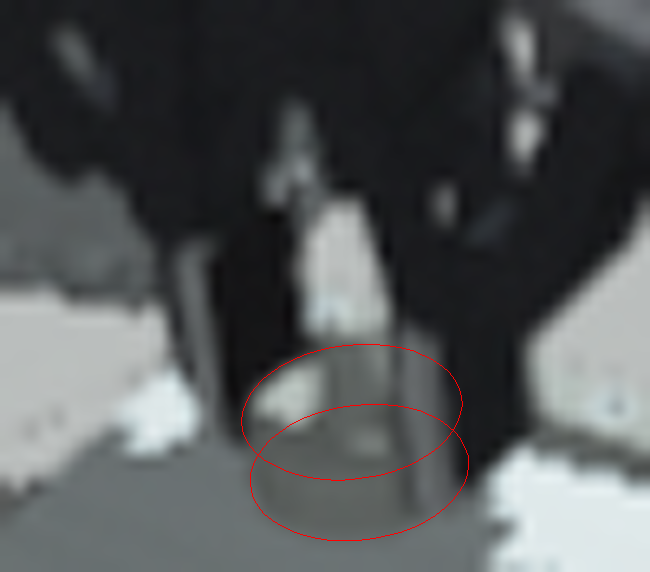

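The bush is threaded, with the post showing through at (350,370). Releasing and rising.

arm_command(plan=[-1,0,0,-0.002,0,0.3,0,0,-0.002,0,0.3,0,0,-0.002,0,0.3,0,0,-0.002,0,0.3,0,0,0.03,0,0.3,0,0,0.08,0,0.3,0.05,-0.1,0.08,0,0.3,0.05,-0.266,0.08,0,0.6,0.05,-0.266,0.08,0,0.6,0.05,-0.266,0.08,0,0.6,0.05,-0.266,0.08,0,0.6,0.05,-0.266,0.08,0])

```text
clock: 13.6
position: [0.5317, -0.2922, 0.0751]
tcp_rot: [0.001, 0.716, 0.698, -0.0]
force: [-0.3, 0.8, 0.4]
gripper_width: 0.797
```

```bash
python3 - <<'E'
from ov import *
s=eyes.read_camera("scene");t=eyes.read_camera("top"); st=manip.state();print(st['position'],st['force'])
x,y=.4805,-.0222
sh=[(circ(x,y,.017,.01),(0,0,255)),(circ(x,y,.017,.022),(0,0,255))]
overlay('scene',s,sh,212,224,40,40,10,"pics/b5.png")
overlay('top',t,sh,212,246,40,40,10,"pics/b6.png")
cv2.imwrite("pics/b56.png",np.hstack([cv2.imread("pics/b5.png"),cv2.imread("pics/b6.png")]))
E
```

```text
[ 0.53167056 -0.29152693  0.07490607] [ 1.03472802  0.30781047 -0.01705087]
```

View pics/b56.png

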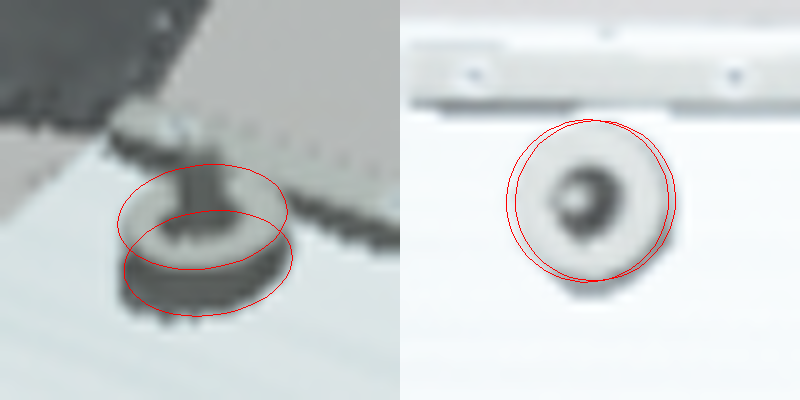

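The bush is flat on the plate around the post, post tip in the bore at crop-right (580,200). Now the collar.

arm_command(plan=[0.6,-0.001,-0.001,-0.04,0,0.4,-0.001,-0.001,-0.08,0,0.4,-0.001,-0.001,-0.0915,0,0.4,-0.001,-0.001,-0.0915,0,-1,-0.001,-0.001,-0.0915,0,-1,-0.001,-0.001,-0.0915,0,-1,-0.001,-0.001,-0.0915,0,-1,-0.001,-0.001,-0.0915,0,-1,-0.001,-0.001,-0.0915,0,-1,-0.001,-0.001,-0.0915,0], newtons=30)

```text
clock: 14.7
position: [0.5321, -0.2896, -0.0144]
tcp_rot: [0.002, 0.715, 0.699, 0.001]
force: [0.4, 0.9, 5.7]
gripper_width: 0.248
```

arm_command(plan=[-1,0,0,0.03,0,-1,0,0,0.07,0,-1,0,0,0.09,0,-1,0,0,0.09,0,-1,0,0,0.09,0])

```text
clock: 15.2
position: [0.5305, -0.289, 0.0739]
tcp_rot: [0.001, 0.715, 0.699, 0.0]
force: [0.2, 1.5, -0.7]
gripper_width: 0.252
```

```bash
python3 - <<'E'
from ov import *
s=eyes.read_camera("scene"); st=manip.state();x,y,z=st['position'];print(st['position'],st['force'],st['gripper_width'])
q=proj('scene',(x,y,z+.02))
zb=z+.0175
sh=[(circ(x,y,.012,zb),(0,0,255)),(circ(x,y,.012,zb+.012),(0,0,255))]
overlay('scene',s,sh,*q,50,44,13,"pics/d1.png")
E
```

```text
[ 0.52951666 -0.2884248   0.07245426] [ 0.90359445  0.25620921 -1.18368232] 0.24847079680013828
```

View pics/d1.png

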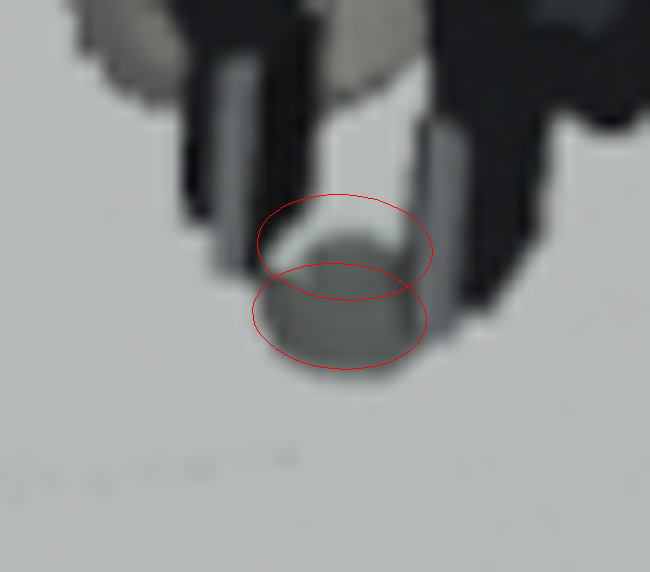

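arm_command(plan=[-1,-0.049,0.267,0,0,-1,-0.049,0.267,0,0,-1,-0.049,0.267,0,0,-1,-0.049,0.267,0,0,-1,-0.049,0.267,0,0,-1,-0.049,0.267,0,0,-1,-0.049,0.267,-0.02,0,-1,-0.049,0.267,-0.035,0,-1,-0.049,0.267,-0.035,0,-1,-0.049,0.267,-0.035,0,-1,-0.049,0.267,-0.035,0])

```text
clock: 16.35
position: [0.4812, -0.022, 0.038]
tcp_rot: [-0.0, 0.715, 0.699, -0.0]
force: [0.4, -0.2, -0.4]
gripper_width: 0.249
```

```bash
python3 - <<'E'
from ov import *
s=eyes.read_camera("scene"); st=manip.state();x,y,z=st['position'];print(st['position'],st['force'],st['gripper_width'])
q=proj('scene',(x,y,z+.01))
zb=z+.0165
sh=[(circ(x,y,.012,zb),(0,0,255)),(circ(x,y,.012,zb+.012),(0,0,255)),(circ(.4805,-.0222,.0025,.04),(0,255,0))]
overlay('scene',s,sh,*q,50,44,13,"pics/d2.png")
E
```

```text
[ 0.48155788 -0.02204764  0.03838106] [-0.4052215  -0.19730383 -0.26127596] 0.24752208282646507
```

View pics/d2.png

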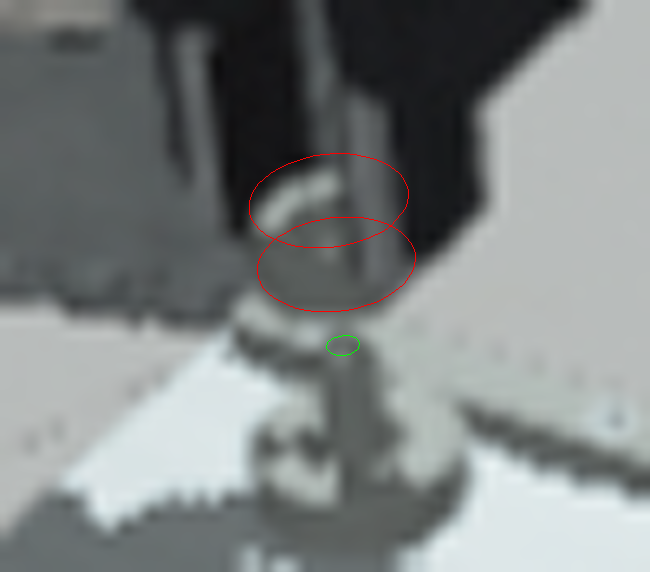

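The collar is aligned above the post tip at (343,345). Lowering.

arm_command(plan=[-1,0,0,-0.01,0,-1,0,0,-0.018,0,-1,0,0,-0.02,0,-1,0,0,-0.02,0])

```text
clock: 16.8
position: [0.4806, -0.0217, 0.0173]
tcp_rot: [-0.0, 0.715, 0.699, -0.0]
force: [-0.0, 0.4, -0.4]
gripper_width: 0.252
```

arm_command(plan=[-1,0,0,-0.005,0,-1,0,0,-0.01,0,-1,0,0,-0.01,0])

```text
clock: 17.1
position: [0.4811, -0.0217, 0.0077]
tcp_rot: [-0.0, 0.715, 0.699, -0.0]
force: [0.4, 0.2, 0.8]
gripper_width: 0.249
```

arm_command(plan=[0.1,0,0,0,0,0.1,0,0,0,0,0.1,0,0,0,0,0.1,0,0,0.03,0,0.1,0,0,0.08,0,0.3,0.035,-0.3875,0.09,-2.177,0.3,0.035,-0.3875,0.09,-2.177,0.3,0.035,-0.3875,0.09,-2.177,0.3,0.035,-0.3875,0.09,-2.177,0.3,0.035,-0.3875,0.09,-2.177,0.3,0.035,-0.3875,0.09,-2.177,0.3,0.035,-0.3875,0.09,-2.177,0.3,0.035,-0.3875,0.09,-2.177,0.3,0.035,-0.3875,0.09,-2.177,0.3,0.035,-0.3875,0.09,-2.177,0.3,0.035,-0.3875,0.09,-2.177,0.3,0.035,-0.3875,0.09,-2.177,0.3,0.035,-0.3875,0.09,-2.177,0.3,0.035,-0.3875,0.09,-2.177,0.3,0.035,-0.3875,0.09,-2.177])

```text
clock: 19.1
position: [0.5159, -0.4091, 0.0977]
tcp_rot: [-0.0, 0.95, -0.311, -0.0]
force: [-0.8, 1.1, 0.4]
gripper_width: 0.652
```

```bash
python3 - <<'E'
from ov import *
s=eyes.read_camera("scene");t=eyes.read_camera("top"); st=manip.state();print(st['position'],st['tcp_rot'],st['force'])
x,y=.4805,-.0222
sh=[(circ(x,y,.012,.022),(0,0,255)),(circ(x,y,.012,.034),(0,0,255)),(circ(x,y,.017,.01),(0,200,0))]
overlay('scene',s,sh,212,224,40,40,10,"pics/b5.png")
overlay('top',t,sh,212,246,40,40,10,"pics/b6.png")
cv2.imwrite("pics/d3.png",np.hstack([cv2.imread("pics/b5.png"),cv2.imread("pics/b6.png")]))
E
```

```text
[ 0.51597344 -0.40912053  0.09775083] [-6.61858955e-05  9.51101382e-01 -3.08878812e-01 -1.88914366e-04] [ 0.23992026 -0.08967105  0.29066497]
```

View pics/d3.png

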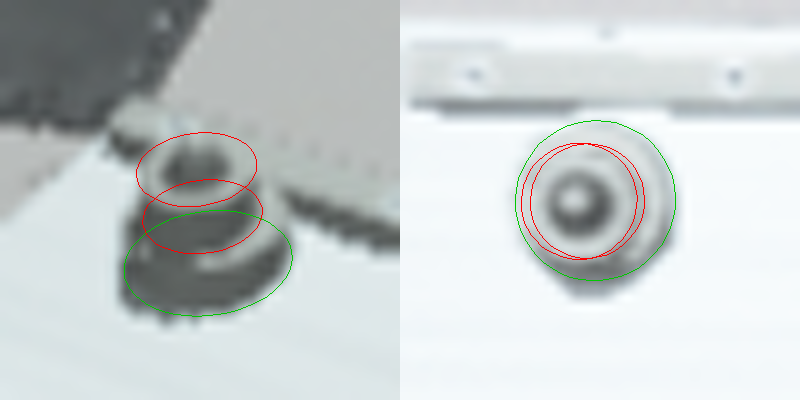

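The collar is seated on the bush (overlay matches in both views). Now the V block, gripped by its upper half across the groove.

arm_command(plan=[0.3,0,0,-0.05,0,0.3,0,0,-0.09,0,0.3,0,0,-0.1035,0,0.3,0,0,-0.1035,0,-1,0,0,-0.1035,0,-1,0,0,-0.1035,0,-1,0,0,-0.1035,0,-1,0,0,-0.1035,0,-1,0,0,-0.1035,0], newtons=50)

```text
clock: 20.1
position: [0.5181, -0.411, -0.0024]
tcp_rot: [0.001, 0.951, -0.309, 0.002]
force: [-0.2, 0.2, 7.2]
gripper_width: 0.272
```

arm_command(plan=[-1,0,0,0.03,0,-1,0,0,0.07,0,-1,0,0,0.07,0,-1,0,0,0.07,0])

```text
clock: 20.5
position: [0.5175, -0.4104, 0.0671]
tcp_rot: [0.001, 0.951, -0.309, 0.002]
force: [-0.7, -0.2, -1.0]
gripper_width: 0.275
```

```bash
python3 - <<'E'
from ov import *
s=eyes.read_camera("scene");t=eyes.read_camera("top"); st=manip.state();x,y,z=st['position'];print(st['position'],st['tcp_rot'],st['force'])
psi=2*np.arctan2(st['tcp_rot'][2],st['tcp_rot'][1]); g=psi+np.pi/2; print(psi)
def sq(zz): return [(x+a*np.cos(g)-b*np.sin(g),y+a*np.sin(g)+b*np.cos(g),zz) for a,b in ((-.013,-.013),(.013,-.013),(.013,.013),(-.013,.013))]
zb=z+.006
sh=[(sq(zb),(0,0,255)),(sq(zb+.022),(0,0,255))]
q=proj('scene',(x,y,z+.01));overlay('scene',s,sh,*q,40,40,14,"pics/e1.png")
E
```

```text
[ 0.51548254 -0.40869867  0.06390118] [-2.36052634e-04  9.51106964e-01 -3.08861119e-01 -5.44993576e-04] [ 0.11842574  0.71322695 -0.87977337]
-0.6279908593760505
```

View pics/e1.png

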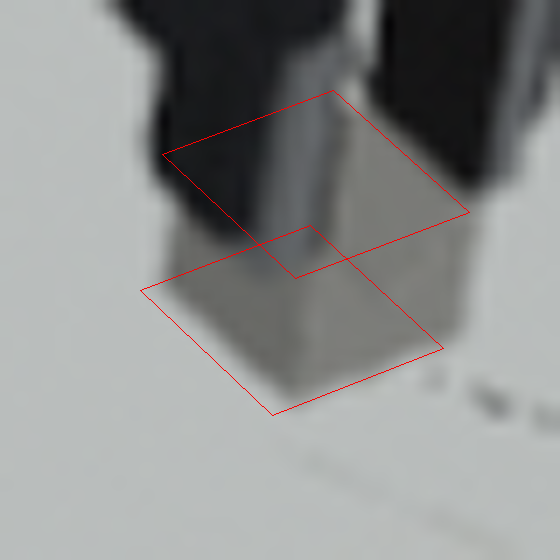

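The V block is held level and square. Carrying it to a point short of the corner, at fixture (22,-12), with the groove along the rail.

arm_command(plan=[-1,-0.0365,0.344,0,0.603,-1,-0.0365,0.344,0,0.603,-1,-0.0365,0.344,0,0.603,-1,-0.0365,0.344,0,0.603,-1,-0.0365,0.344,0,0.603,-1,-0.0365,0.344,0,0.603,-1,-0.0365,0.344,0,0.603,-1,-0.0365,0.344,0,0.603,-1,-0.0365,0.344,-0.03,0.603,-1,-0.0365,0.344,-0.05,0.603,-1,-0.0365,0.344,-0.05,0.603,-1,-0.0365,0.344,-0.05,0.603])

```text
clock: 21.8
position: [0.4785, -0.0655, 0.0135]
tcp_rot: [-0.0, 1.0, -0.013, -0.001]
force: [-0.2, -0.6, -0.1]
gripper_width: 0.268
```

```bash
cat > vb.py <<'E'
from ov import *
import sys
def show(name,off=.006,dx=0,dy=0):
    s=eyes.read_camera("scene");t=eyes.read_camera("top"); st=manip.state();x,y,z=st['position'];print(st['position'],st['force'],st['moment'],st['gripper_width'],st['clock'])
    x+=dx;y+=dy
    psi=2*np.arctan2(st['tcp_rot'][2],st['tcp_rot'][1]); g=psi+np.pi/2; print('psi',psi)
    def sq(zz): return [(x+a*np.cos(g)-b*np.sin(g),y+a*np.sin(g)+b*np.cos(g),zz) for a,b in ((-.013,-.013),(.013,-.013),(.013,.013),(-.013,.013))]
    zb=z+off
    F=(.4578,-.0522,-.0247)
    def W(a,b,h): c,s_=np.cos(F[2]),np.sin(F[2]); return (F[0]+c*a-s_*b,F[1]+s_*a+c*b,h)
    rail=[W(.042,-.07,.017),W(.042,.07,.017),W(.054,.07,.017),W(.054,-.07,.017)]
    sh=[(sq(zb),(0,0,255)),(sq(zb+.022),(0,0,255)),(rail,(0,200,0))]
    p=W(.022,.03,0); sh.append((circ(p[0],p[1],.017,.022),(0,200,0)))
    q=proj('scene',(x,y,z+.01));overlay('scene',s,sh,q[0]-5,q[1]-5,56,42,14,"pics/%s.png"%name)
    overlay('top',t,sh,*proj('top',(x,y,z+.01)),56,42,14,"pics/%st.png"%name)
E
python3 -c "
from vb import *
show('f1')"
```

```text
[ 0.48032172 -0.06583697  0.01510931] [ 0.11292733  0.77601487 -0.65401321] [-0.01515692 -0.01332224  0.01749329] 0.26999384267915394 21.9
psi -0.025654286838334952
```

View pics/f1.png

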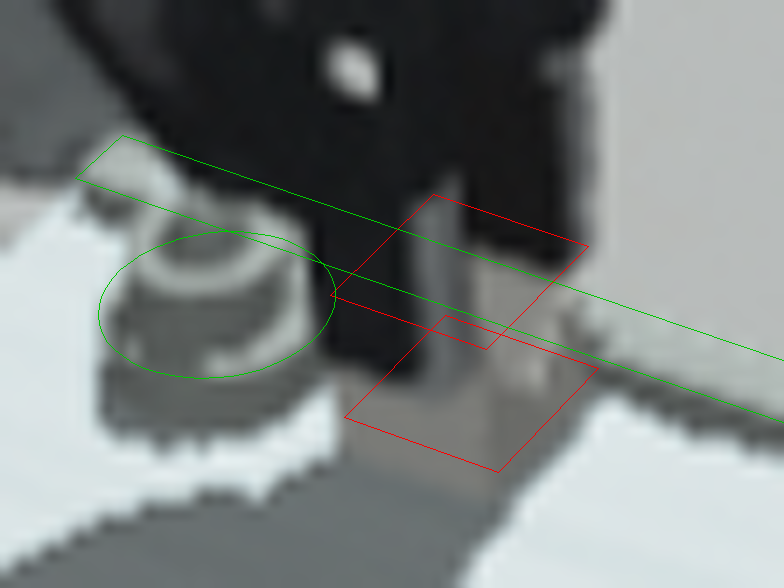

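View pics/f1t.png

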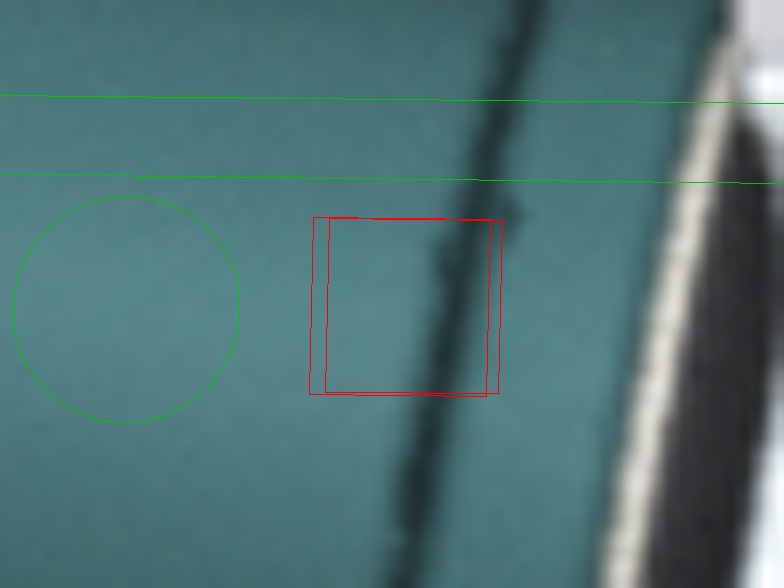

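Block held clear of the bush, and the groove is along the rail. Lowering to the plate in small steps.

arm_command(plan=[-1,0,0,-0.004,0,-1,0,0,-0.006,0,-1,0,0,-0.006,0])

```text
clock: 22.2
position: [0.4797, -0.0654, 0.0086]
tcp_rot: [0.0, 1.0, -0.013, 0.0]
force: [-0.8, -0.6, -0.9]
gripper_width: 0.274
```

arm_command(plan=[-1,0,0,-0.0015,0,-1,0,0,-0.0015,0])

```text
clock: 22.4
position: [0.4799, -0.0654, 0.0076]
tcp_rot: [0.0, 1.0, -0.012, 0.0]
force: [-1.5, 0.5, 3.7]
gripper_width: 0.271
```

arm_command(plan=[-1,0,0,-0.0015,0,-1,0,0,-0.0015,0])

```text
clock: 22.6
position: [0.48, -0.0654, 0.0075]
tcp_rot: [0.0, 1.0, -0.012, -0.0]
force: [-6.3, 0.5, 15.6]
gripper_width: 0.272
```

Plate contact at reading 0.0076. Easing off, then sliding toward the bush.

arm_command(plan=[-1,0,0,0.0024,0,-1,0,0.005,0.0024,0,-1,0,0.009,0.0024,0,-1,0,0.009,0.0024,0,-1,0,0.009,0.0024,0])

```text
clock: 23.1
position: [0.4795, -0.0558, 0.0077]
tcp_rot: [-0.0, 1.0, -0.012, -0.0]
force: [-0.1, 0.4, 0.7]
gripper_width: 0.271
```

arm_command(plan=[-1,0,0.0015,0,0,-1,0,0.0015,0,0])

```text
clock: 23.3
position: [0.4795, -0.0546, 0.0077]
tcp_rot: [-0.0, 1.0, -0.012, -0.0]
force: [0.3, 0.4, -0.3]
gripper_width: 0.27
```

arm_command(plan=[-1,0,0.0015,0,0,-1,0,0.0015,0,0])

```text
clock: 23.5
position: [0.4794, -0.0531, 0.0077]
tcp_rot: [-0.0, 1.0, -0.013, -0.0]
force: [-0.3, -0.8, 0.4]
gripper_width: 0.271
```

arm_command(plan=[-1,0,0.0015,0,0,-1,0,0.0015,0,0])

```text
clock: 23.7
position: [0.4795, -0.0517, 0.0078]
tcp_rot: [0.0, 1.0, -0.012, -0.0]
force: [-0.2, 1.2, 0.0]
gripper_width: 0.275
```

arm_command(plan=[-1,0,0.001,0,0,-1,0,0.001,0,0])

```text
clock: 23.9
position: [0.4796, -0.0507, 0.0079]
tcp_rot: [0.0, 1.0, -0.012, -0.0]
force: [-0.1, -0.1, -1.5]
gripper_width: 0.272
```

arm_command(plan=[-1,0,0.001,0,0,-1,0,0.001,0,0])

```text
clock: 24.1
position: [0.4797, -0.0499, 0.0079]
tcp_rot: [0.0, 1.0, -0.012, 0.0]
force: [-0.5, -1.4, -0.4]
gripper_width: 0.274
```

arm_command(plan=[-1,0,0.001,0,0,-1,0,0.001,0,0])

```text
clock: 24.3
position: [0.4799, -0.0494, 0.0081]
tcp_rot: [0.001, 1.0, -0.012, 0.0]
force: [-0.2, -4.2, 0.8]
gripper_width: 0.27
```

arm_command(plan=[-1,0,0.001,0,0,-1,0,0.001,0,0])

```text
clock: 24.5
position: [0.48, -0.0492, 0.0082]
tcp_rot: [0.001, 1.0, -0.012, 0.0]
force: [-1.5, -7.1, 0.7]
gripper_width: 0.272
```

```bash
python3 -c "
from vb import *
show('f2',.0024)"
```

```text
[ 0.48001017 -0.04915779  0.00823424] [-0.8356458  -8.49663911 -0.20941318] [-1.36881366  0.04590151 -0.03431748] 0.2719014596696042 24.6
psi -0.02405524411976734
```

View pics/f2.png

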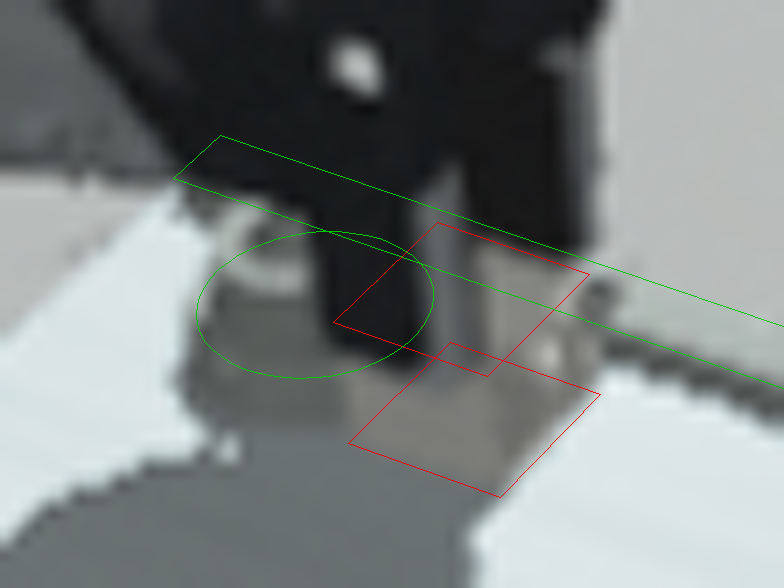

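The block bears on the bush (about 8 N at reading y=-0.0492). I ease off the y push, then go to the rail.

arm_command(plan=[-1,0,-0.0015,0,0,-1,0.0025,-0.0015,0,0,-1,0.005,-0.0015,0,0,-1,0.005,-0.0015,0,0,-1,0.005,-0.0015,0,0])

```text
clock: 25.1
position: [0.4835, -0.0495, 0.0077]
tcp_rot: [0.0, 1.0, -0.012, -0.001]
force: [-3.7, -4.6, 3.7]
gripper_width: 0.272
```

arm_command(plan=[-1,0.001,0,0,0,-1,0.001,0,0,0])

```text
clock: 25.3
position: [0.4838, -0.0495, 0.0077]
tcp_rot: [0.0, 1.0, -0.012, -0.002]
force: [-4.8, -5.3, 5.2]
gripper_width: 0.274
```

arm_command(plan=[-1,0.001,0,0,0,-1,0.001,0,0,0])

```text
clock: 25.5
position: [0.4848, -0.0496, 0.0077]
tcp_rot: [0.0, 1.0, -0.012, -0.002]
force: [-5.7, -5.2, 5.1]
gripper_width: 0.274
```

arm_command(plan=[-1,0.001,0,0,0,-1,0.001,0,0,0])

```text
clock: 25.7
position: [0.4854, -0.0497, 0.0077]
tcp_rot: [0.0, 1.0, -0.012, -0.002]
force: [-6.4, -5.6, 6.2]
gripper_width: 0.272
```

arm_command(plan=[-1,0,-0.0005,0.0005,0,-1,0.001,-0.0005,0.0005,0,-1,0.001,-0.0005,0.0005,0])

```text
clock: 26.0
position: [0.4872, -0.05, 0.0079]
tcp_rot: [0.0, 1.0, -0.012, -0.002]
force: [-3.6, -5.7, 1.0]
gripper_width: 0.275
```

arm_command(plan=[-1,0.001,0,0,0,-1,0.001,0,0,0])

```text
clock: 26.2
position: [0.4873, -0.05, 0.0078]
tcp_rot: [0.0, 1.0, -0.012, -0.003]
force: [-5.3, -5.1, 3.9]
gripper_width: 0.274
```

arm_command(plan=[-1,0.001,0,0,0,-1,0.001,0,0,0])

```text
clock: 26.4
position: [0.4873, -0.05, 0.0078]
tcp_rot: [0.0, 1.0, -0.012, -0.004]
force: [-9.5, -5.0, 7.0]
gripper_width: 0.271
```

arm_command(plan=[-1,0,0,0.0006,0,-1,0.001,0,0.0006,0,-1,0.001,0,0.0006,0])

```text
clock: 26.7
position: [0.4873, -0.05, 0.0079]
tcp_rot: [0.0, 1.0, -0.012, -0.004]
force: [-9.8, -5.2, 5.7]
gripper_width: 0.271
```

arm_command(plan=[-1,0.0005,0.0006,0.0002,0,-1,0.001,0.001,0.0002,0,-1,0.001,0.001,0.0002,0])

```text
clock: 27.0
position: [0.4874, -0.0498, 0.0079]
tcp_rot: [0.001, 1.0, -0.012, -0.005]
force: [-10.6, -10.3, 7.2]
gripper_width: 0.272
```

```bash
python3 -c "
from vb import *
show('f3',.0024)"
```

```text
[ 0.48738671 -0.04980584  0.00788793] [-11.00292615 -10.38893419   6.64756657] [-1.68834153  2.05687513  0.11515577] 0.27217356884609967 27.1
psi -0.02312976513095926
```

View pics/f3.png

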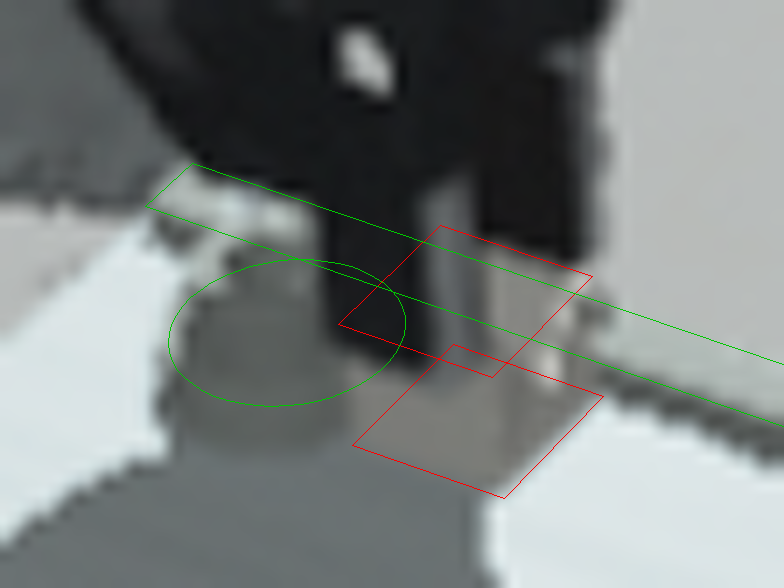

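The block sits at the rail foot (expected corner (603,397)), and x has stalled at 0.4873 while the push grows. I'll lighten z slightly and add some x push to confirm it's the rail and not plate friction.

arm_command(plan=[-1,0.001,0,0.0005,0,-1,0.002,0,0.0008,0,-1,0.002,0,0.0008,0])

```text
clock: 27.4
position: [0.4874, -0.0498, 0.0079]
tcp_rot: [0.001, 1.0, -0.011, -0.007]
force: [-14.3, -10.2, 7.4]
gripper_width: 0.274
```

arm_command(plan=[-1,0.0,0,0,0,-1,0.0,0,0,0])

```text
clock: 27.6
position: [0.4874, -0.0498, 0.008]
tcp_rot: [0.001, 1.0, -0.012, -0.007]
force: [-13.4, -9.5, 6.9]
gripper_width: 0.273
```

arm_command(plan=[-1,0,0.0003,0.0005,0,-1,0,0.0003,0.001,0,-1,0,0.0003,0.001,0])

```text
clock: 27.9
position: [0.4874, -0.0495, 0.0082]
tcp_rot: [0.001, 1.0, -0.011, -0.007]
force: [-11.4, -10.5, 0.4]
gripper_width: 0.273
```

```bash
python3 -c "
from vb import *
for n in ('v_block','bush','collar_center'):
    pass
s=eyes.read_camera('scene'); st=manip.state(); print(st['position'],st['force'],st['tcp_rot'],st['qd'],st['gripper_width'])
crop('scene',s,212,225,56,42,14,'pics/g1.png')
for c in('scene',):
    for n in ('gauge_block','loupe','wax_tin','v_block','bush'):
        print(n,[(round(r['p'],2),np.round(r['location'],3)) for r in spotter.boxes_of(n,c)[:3]])
"
```

```text
[ 0.48739837 -0.04952715  0.00820646] [-11.09338529 -10.47855425   1.35296837] [ 9.54256991e-04  9.99908343e-01 -1.14794360e-02 -7.11457817e-03] [-9.08871333e-04 -3.69044165e-04 -2.17526770e-04  7.05957832e-05
  2.49815711e-03 -3.94500094e-04] 0.2709699133348832
pics/g1.png origin 184 204 scale 14
gauge_block []
loupe [(0.62, array([0.617, 0.118, 0.026]))]
wax_tin [(0.6, array([ 0.705, -0.211,  0.019]))]
v_block [(0.48, array([ 0.477, -0.057,  0.024]))]
bush [(0.8, array([ 0.38 , -0.318,  0.014])), (0.71, array([ 0.504, -0.18 ,  0.013])), (0.4, array([ 0.466, -0.024,  0.018]))]
```

View pics/g1.png

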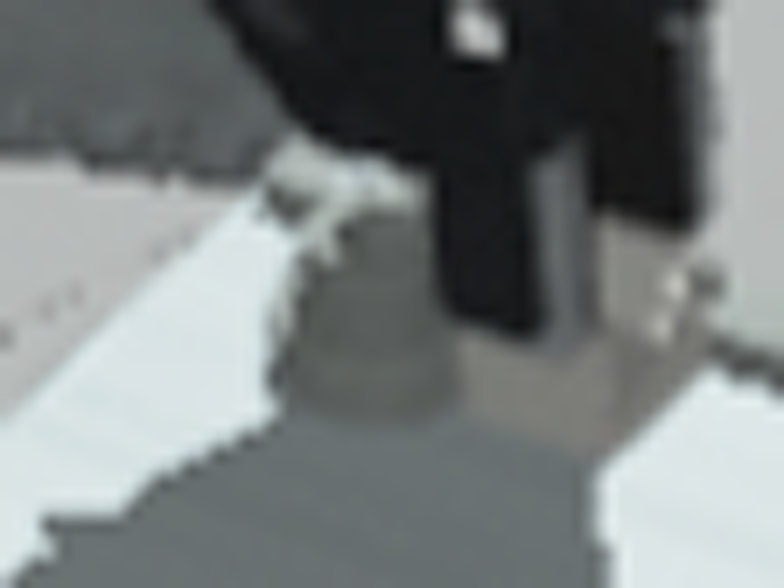

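Both stops are loaded (Fx -11 N, Fy -10.5 N), Fz is about 1 N, the arm is at rest, and the stack is upright with the block in the corner. Handing in.

```bash
python3 -c "
from h import *
order.job_done(); st=manip.state(); print(st['clock'],st['position'],st['force'],st['gripper_width'])"
```

```text
the job is handed in; nothing more can be done
the job is handed in; nothing more can be done
```

The fixture is set up and the job was handed in at about 28 s of the 72 s allowed; no verdict is reported. I threaded the grey bush and then the grey collar onto the post. The V block, gripped across its groove, is still held pressed into the corner.

**Last checks:**
- **Seating:** the outlines drawn for bush and collar at home matched both pictures after each release. The last picture shows them still stacked on the post.
- **Position:** the block reads about x = 29.4 mm and y = +3 mm in the fixture frame. The groove is along the rail and the tool's tilt is about 0.014 rad.
- **Pressing:** the wrist force is about 11 N toward the rail and 10.5 N toward the bush, with about 1 N vertical. The separate force on each stop is inferred: x stopped moving at the rail while the push kept growing, and y did the same at the bush.
- **Height:** the block may sit about 0.6 mm above first plate contact, because I eased the downward force at the end. That is inside the height limits.

**What disagreed or went wrong:**
- **Tool height:** touching the bench showed the real fingertips about 22 mm higher than the reported tool point. Because of this the first grasp of the bush closed on air above it. I corrected for the offset after that.
- **Camera offset:** the held parts appeared 1 to 2 mm away from where the arm's reading placed them.
- **Bystanders:** in the last detections the loupe and wax tin were within a few millimetres of their first positions. The gauge block was not found that time (the arm may have hidden it), and the arm never went near it.

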